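# Stand up the watering-rota board on its kickstand

### The arm

A 7-joint arm with a two-finger parallel gripper is mounted at the origin on the work surface. World frame = base frame: x ahead of the robot, y to its left, z up, the work surface at z = 0. Lengths are in m, angles in rad, forces in N, time in s.
With the tool pointing down it reaches from about 0.4 to 0.85 m from the base axis. Payload 10.4 kg.
Tool frame: the origin (TCP) lies between the finger pads; the fingertips stand ahead of it and the grasp point (between the pads) lies 6 mm ahead of it (finger_overhang is the z of the fingertips in the tool frame, in m); z points along the fingers, y is the direction in which the jaws open and shut (so a half turn about z gives the same grasp; the last joint's range is limited). The gripper opens to 85 mm and grips with 20 to 120 N. Pads are 22 mm wide; open, the fingers measure 114 mm over their backs; the gripper's body (76 mm by 85 mm) begins 54 mm behind the grasp point. The pads swing forward as they close: fully open they stand 13 mm farther back than shut.
Start: joints at [1.19, 0.332, -0.065, 1.46, 0.022, 1.35, -0.088], TCP at [0.219, -0.585, 0.256] pointing down, gripper open.
Joint ranges: [-2.6, 2.6], [-0.5, 2.12], [-1.47, 1.34], [0.16, 2.42], [-1.27, 4.41], [0.06, 2.06], [-2.6, 2.6]. Speed limits (rad/s): [2.22, 2.22, 2.79, 2.79, 3.14, 3.14, 3.14].

### API

Orientations are given as a unit quaternion [x, y, z, w].
In Python, from workcell import * gives the robot as it stands.
- The arm moves only by the shell command python3 -m creep 'ROWS' [FORCE]. ROWS is JSON, a list of rows, each a list of 7 numbers: the turn, a rotation vector about the tool's x, y, z in rad, then the shift along the tool's x, y, z in mm, then the closure in counts, from 0 (fully open) to 255 (shut). In form: [[wx, wy, wz, dx, dy, dz, claw], ...]. A call has 1 to 8 rows; each row shifts and turns the commanded pose from where the row before left it, along the tool's axes as they then stand; what a row does not reach is not made up. A row lasts 1/10 s, in which the tool goes at most 50 mm and 8.59 degrees, less where a joint would pass 70% of its speed; a pose out of reach is approached as far as the arm can. A call is refused whole if a number of a shift passes 50 or a number of a turn 0.15, either way. A call with a gripper value outside its range is refused whole. The fingers move at their own pace and stop on an object; FORCE is the grip in N (left out, the last holds). Time passes only in rows, so rows that do not move let the fingers close. It gives the time, the measured TCP pose, the force and the opening at its end, in the units of the state.
- get_obs(): the state, without advancing time (a new reading comes with each control period).
- camera(name): name is "scene" or "top" or "wrist"; returns (picture, depth): 384x512x3 uint8, blue, green, red; 384x512 float32, m along the optical axis (not along the pixel's ray), 0 where there is no reading.
- camera_model(name): a dict with "camera_matrix" (3x3 intrinsics, pixels), "R" (3x3) and "t" (3): a world point X has camera coordinates R X + t; the wrist camera has in their place "mount" (4x4, takes a point from camera to tool coordinates, whose origin is the TCP and whose axes are the flange's). Camera axes: x right, y down, z forward; pixel columns grow to the right and rows downward; lengths in m; the calibration is good to about 2 mm. A picture is of the moment at which its call begins: read the wrist's pose just before it. camera_model takes no time and is no camera call.
- hand_in(): hands the job in, once; it reports no verdict.
The state is a dict: "clock": time; "joint_pos": joint angles; "joint_velocities": joint speeds; "tau": joint torques, N m; "position": TCP position; "ee_rot": TCP orientation; "ft_force": force on the tool from outside, world axes, zero at the start; "torque": the same for the moment, N m; "grip_width": opening from 0.0 (shut) to 1.0 (fully open).
Only numpy, scipy, OpenCV 4.12 (cv2) and the standard library are available. Lean on these libraries where they do the work, as an engineer would, in place of code of your own. Each camera call takes 0.05 s, during which the arm holds its last target.

### The job

The watering-rota board is lying face down on the potting table. Unfold the yellow kickstand on its back all the way to its stop, then raise the board by its wooden rail and gently stand it up on the table, leaning back on the kickstand, and let go. Do not drop the board, and do not push about or knock over the hand fork and the white pot beside it.

Things in the scene. Friction and masses are not known exactly. Their poses are not given: they have to be found in the camera images.
- board: Rota board, white in a green frame, 190 tall x 170 wide x 16 mm, 0.6 kg, loose, starts face down. Origin: centre of its face plane (z = 0 when lying). x axis: from top to bottom edge (edge at +95 mm, away from the robot at the start), y across, z out of its back (back at 16 mm). Panel x -35 to +95 mm, then a 44 mm hand slot, then the rail. On the open stand it leans back 20 deg, rail 170 mm up.
- rail (a point): Middle of the axis of the round wooden rail along the board's top: 16 mm diameter, 140 mm long along the board's y, at (-87, 0, 20) mm in the board's frame; lying, it is 12 mm clear of the table, and 44 mm clear of the panel. Gripped gently across its diameter (about 10 N or less) it turns in the fingers, so the board pivots or hangs; gripped hard, the board turns with the gripper.
- bottom_edge (a point): Middle of the back corner of the board's bottom edge, at (95, 0, 16) mm in the board's frame; this corner rests on the table when the board stands leaning back.
- hinge (a point): Middle of the kickstand's hinge axis, at (-20, 0, 28) mm in the board's frame; the axis runs along the board's y.
- kickstand (a joint): Angle of the yellow kickstand, rad: 0 = folded flat on the board's back, 0.70 (40 deg) = fully open at its stop; the free end swings up out of the back. Starts at 0 to 0.12. The hinge has friction and stays where it is left; about 1 N at the foot moves it. The stand is a straight bar 24 mm wide, 8 mm thick, from the hinge to the foot.
- stand_foot (a point): Centre of the black rubber foot at the kickstand's free end, 100 mm from the hinge axis: a cylinder 22 mm in diameter, 30 mm long along the board's y, with flat ends to pinch. Folded, it is at (80, 0, 28) mm in the board's frame, 1 mm clear of the back. Standing, it rests on the table behind the board, this point 11 mm up.
- garden_fork: Bystander: hand fork with wooden handle and three steel tines, 220 mm long along its x, 64 mm wide, 29 mm high, lying beside the board (on its +y side). Origin on the table under the middle.
- white_pot: Bystander: white ceramic pot, 110 mm across, 100 mm tall, beside the board (on its -y side). Origin: centre of the underside.

How it is judged:
By the outcome, as a careful person would: the job done as asked, in the order asked, and still so for the second after the job is handed in, with the robot touching nothing.
It also fails if it takes over 64 s, if anything falls off the work surface, if the arm or the gripper's body presses on something with over 40 N, if the wrist force passes 120 N, or if a joint passes its speed limit or range.

## Working session

There is one attempt and no reset: what is moved stays moved. The work goes in short steps, Python scripts to look and compute and a shell command to move; the robot and the scene stay as the last step left them, time stands still between calls to the robot, and variables do not carry over. Pictures are saved under pics/ and viewed, and the job is handed in when it is done.

```bash
mkdir -p pics; ls
python3 - <<'E'
from workcell import *
import cv2, numpy as np
print(get_obs())
for n in ["scene","top","wrist"]:
    p,d=camera(n); cv2.imwrite(f"pics/{n}0.png",p); np.save(f"pics/{n}0.npy",d)
    print(n,camera_model(n))
E
```

```text
pics
{'clock': 0.0, 'joint_pos': array([ 1.19039001,  0.33288552, -0.0647216 ,  1.46093876,  0.02158354,
        1.34986372, -0.08850729]), 'joint_velocities': array([-0.00129864,  0.0011915 ,  0.00114234,  0.00225147, -0.00021603,
        0.00062011, -0.00129904]), 'tau': array([-4.91128435e-05, -6.25451231e+01,  4.87286272e-02, -3.91592360e+01,
        1.60174852e-02,  1.00434740e-02,  2.35576243e-05]), 'position': array([ 0.21878671, -0.58510388,  0.25550864]), 'ee_rot': array([ 9.84036518e-01,  1.77965280e-01, -1.44322866e-04, -6.85265169e-04]), 'ft_force': array([0.44740337, 0.07493851, 0.79230656]), 'torque': array([-0.02111409, -0.04281816, -0.0158343 ]), 'grip_width': 0.9969723961710178}
scene {'camera_matrix': array([[419.55678481,   0.        , 253.4327457 ],
       [  0.        , 419.55678481, 186.37871832],
       [  0.        ,   0.        ,   1.        ]]), 'R': array([[-0.2645466 ,  0.96426379, -0.01450636],
       [ 0.807469  ,  0.21325542, -0.55001449],
       [-0.5272655 , -0.1572179 , -0.83502912]]), 't': array([ 0.11033153, -0.43269467,  1.24498797])}
top {'camera
[... 195 characters left out ...]
9970242, -0.00153231],
       [-0.98614563, -0.02376398, -0.16417084],
       [ 0.16408557,  0.00550795, -0.98643073]]), 't': array([0.0170696 , 0.56565887, 0.85240101])}
wrist {'camera_matrix': array([[277.96216902,   0.        , 260.88227001],
       [  0.        , 277.96216902, 192.42149264],
       [  0.        ,   0.        ,   1.        ]]), 'mount': array([[-1.30418153e-04, -9.65144315e-01, -2.61718233e-01,
         6.69789450e-02],
       [ 9.99999959e-01, -1.93100111e-04,  2.13784595e-04,
         8.49986233e-04],
       [-2.56870807e-04, -2.61718194e-01,  9.65144301e-01,
        -1.18259933e-01],
       [ 0.00000000e+00,  0.00000000e+00,  0.00000000e+00,
         1.00000000e+00]])}
```

View pics/top0.png

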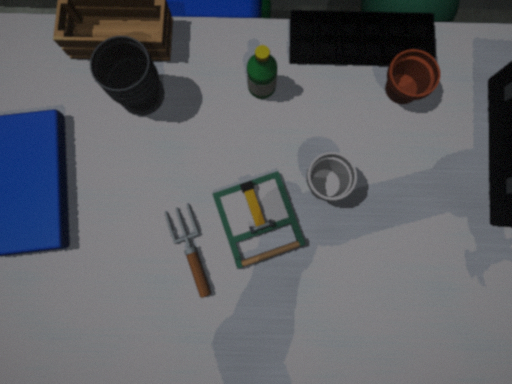

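View pics/scene0.png

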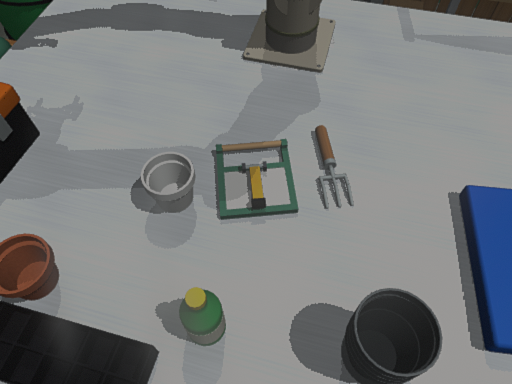

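The top view shows the board at about (258,218): rail at (271,253), black foot at (248,186), yellow bar at (255,208). The fork is to its left (190,250) and the pot to its right (332,177). Next I'll measure positions.

```bash
cat > h.py <<'E'
from workcell import *
import cv2, numpy as np
from scipy.spatial.transform import Rotation as Ro
def cam(n,obs=None):
    m=camera_model(n); K=m["camera_matrix"]
    if n=="wrist":
        T=np.eye(4);T[:3,:3]=Ro.from_quat(obs["ee_rot"]).as_matrix();T[:3,3]=obs["position"]
        C=T@m["mount"]; return K,C[:3,:3],C[:3,3]
    R=np.array(m["R"]);t=np.array(m["t"]); return K,R.T,-R.T@t
def ray(c,uv,z):
    K,R,o=c; d=R@np.linalg.inv(K)@np.array([uv[0],uv[1],1.]); return o+d*(z-o[2])/d[2]
def proj(c,X):
    K,R,o=c; p=K@(R.T@(np.array(X)-o)); return p[:2]/p[2]
def dep(c,uv,d):
    K,R,o=c; return o+R@(np.linalg.inv(K)@np.array([uv[0],uv[1],1.]))*d
def blobs(p,lo,hi,box=None,mn=15):
    h=cv2.cvtColor(p,cv2.COLOR_BGR2HSV); m=cv2.inRange(h,np.array(lo),np.array(hi))
    if box: 
        k=np.zeros_like(m);k[box[1]:box[3],box[0]:box[2]]=255;m&=k
    cs,_=cv2.findContours(m,cv2.RETR_EXTERNAL,cv2.CHAIN_APPROX_NONE)
    return [(cv2.contourArea(c),cv2.minAreaRect(c),c) for c in cs if cv2.contourArea(c)>=mn]
E
python3 - <<'E'
from h import *
for n,b in (("top",(205,160,310,275)),("scene",(205,125,305,225))):
    p=cv2.imread(f"pics/{n}0.png");d=np.load(f"pics/{n}0.npy");c=cam(n)
    for name,lo,hi,z in (("rail",(5,60,60),(18,200,255),.022),("yellow",(19,130,90),(32,255,255),.032),("green",(55,80,30),(90,255,255),.016),("black",(0,0,0),(180,255,45),.030)):
        for a,r,ct in blobs(p,lo,hi,b):
            bp=cv2.boxPoints(r); ctr=np.array(r[0]); 
            print(n,name,a,np.round(r[0],1),np.round(r[1],1),"c",ray(c,ctr,z).round(3),"dep",dep(c,ctr,d[int(round(ctr[1])),int(round(ctr[0]))]).round(3))
            print("   box",[ray(c,q,z).round(3)[:2].tolist() for q in bp])
E
```

```text
top rail 296.0 [270.1 253.4] [ 6.5 59.5] c [ 0.429 -0.001  0.022] dep [ 0.428 -0.001  0.026]
   box [[0.411, 0.067], [0.46, -0.064], [0.446, -0.069], [0.398, 0.062]]
top yellow 295.5 [254.4 207.2] [36.   9.5] c [0.535 0.039 0.032] dep [0.535 0.039 0.035]
   box [[0.572, 0.064], [0.58, 0.043], [0.499, 0.014], [0.491, 0.035]]
top green 964.5 [258.1 218.8] [78.  71.2] c [0.51  0.029 0.016] dep [0.508 0.029 0.032]
   box [[0.567, 0.143], [0.63, -0.018], [0.453, -0.082], [0.394, 0.075]]
top black 22.5 [267.7 225.3] [ 5.4 16.4] c [0.493 0.006 0.03 ] dep [0.494 0.006 0.028]
   box [[0.496, 0.027], [0.503, -0.011], [0.491, -0.014], [0.484, 0.024]]
top black 74.0 [247.4 185.6] [ 7.  14.2] c [0.587 0.057 0.03 ] dep [0.585 0.056 0.042]
   box [[0.589, 0.076], [0.601, 0.044], [0.585, 0.038], [0.573, 0.07]]
scene rail 277.5 [251.2 145.4] [ 5.8 58.4] c [ 0.43  -0.002  0.022] dep [ 0.434 -0.     0.027]
   box [[0.447, -0.07], [0.397, 0.061], [0.414, 0.066], [0.463, -0.063]]
scene yellow 279.5 [255.7 182.2] [31.5 10.3] c [0.536 0.038 0.032] dep [0.538 0.039 0.035]
   box [[0.5, 0.012], [0.491, 0.034], [0.57, 0.063], [0.579, 0.043]]
scene green 842.5 [256.3 181.8] [61.5 77.2] c [0.524 0.036 0.016] dep [0.537 0.04  0.036]
   box [[0.473, -0.078], [0.409, 0.094], [0.572, 0.141], [0.628, -0.016]]
scene green 17.0 [219.  147.5] [5. 4.] c [ 0.451 -0.076  0.016] dep [ 0.462 -0.071  0.03 ]
   box [[0.445, -0.083], [0.443, -0.074], [0.457, -0.069], [0.46, -0.078]]
scene green 16.0 [284.  141.5] [5. 4.] c [0.394 0.07  0.016] dep [0.404 0.072 0.029]
   box [[0.388, 0.064], [0.385, 0.073], [0.4, 0.077], [0.403, 0.068]]
scene black 18.0 [258.  203.7] [ 7.9 12.9] c [0.587 0.057 0.03 ] dep [0.592 0.059 0.039]
   box [[0.584, 0.041], [0.572, 0.066], [0.591, 0.074], [0.602, 0.049]]
```

```bash
python3 - <<'E'
from h import *
import workcell
print([n for n in dir(workcell) if not n.startswith('__')])
print(getattr(workcell,'finger_overhang',None))
p=cv2.imread("pics/top0.png");c=cam("top")
for n,uv,z in (("pot",(332,177),.05),("bottle",(262,80),.05),("forkhandle",(207,295),.02),("forktip l",(168,213),.02),("tip r",(192,207),.02)):print(n,ray(c,uv,z).round(3))
E
python3 -m creep '[[0,0,0,45,-36,0,0],[0,0,0,50,-42,0,0],[0,0,0,50,-42,0,0],[0,0,0,50,-42,0,0],[0,0,0,50,-42,0,0],[0,0,0,50,-42,0,0],[0,0,0,50,-42,0,0],[0,0,0,50,-42,0,0]]' 20
```

```text
['MotionError', 'camera', 'camera_model', 'finger_overhang', 'get_obs', 'hand_in']
0.025
pot [ 0.609 -0.142  0.05 ]
bottle [0.847 0.028 0.05 ]
forkhandle [0.33  0.143 0.02 ]
forktip l [0.518 0.245 0.02 ]
tip r [0.534 0.188 0.02 ]
clock: 0.95
position: [0.4172, -0.2359, 0.2564]
ee_rot: [0.984, 0.178, 0.0, 0.0]
ft_force: [0.6, -0.9, -0.5]
grip_width: 1.0
```

```bash
python3 -m creep '[[0,0,0,0,0,0,0],[0,0,0,0,0,0,0],[0,0,0,0,0,0,0]]'
```

```text
clock: 1.25
position: [0.4161, -0.2388, 0.2561]
ee_rot: [0.984, 0.177, -0.0, 0.0]
ft_force: [-0.8, -0.1, -0.1]
grip_width: 1.003
```

```bash
python3 -m creep '[[0,0,0,30,-25,0,60],[0,0,0,30,-25,0,60],[0,0,0,30,-25,0,60],[0,0,0,30,-25,0,60],[0,0,0,30,-25,0,60],[0,0,0,30,-25,0,60],[0,0,0,30,-25,0,60],[0,0,0,0,0,0,60]]'; python3 -m creep '[[0,0,0,0,0,0,60],[0,0,0,0,0,0,60]]'
python3 - <<'E'
from h import *
o=get_obs();p,d=camera("wrist");cv2.imwrite("pics/w1.png",p);np.save("pics/w1.npy",d)
import pickle;pickle.dump(o,open("pics/w1.pkl","wb"))
c=cam("wrist",o)
print(o["position"],o["grip_width"],[proj(c,x).round(0) for x in ([.43,0,.02],[.586,.057,.028])])
E
```

```text
clock: 2.05
position: [0.5533, 0.0036, 0.2559]
ee_rot: [0.984, 0.18, 0.0, -0.001]
ft_force: [-0.9, -0.4, -0.4]
grip_width: 0.763
clock: 2.25
position: [0.5519, -0.0025, 0.256]
ee_rot: [0.984, 0.176, -0.0, 0.0]
ft_force: [0.1, -0.5, 0.8]
grip_width: 0.764
[ 0.55191481 -0.00254479  0.25596486] 0.7638389191057119 [array([228., 250.]), array([224., 129.])]
```

View pics/w1.png

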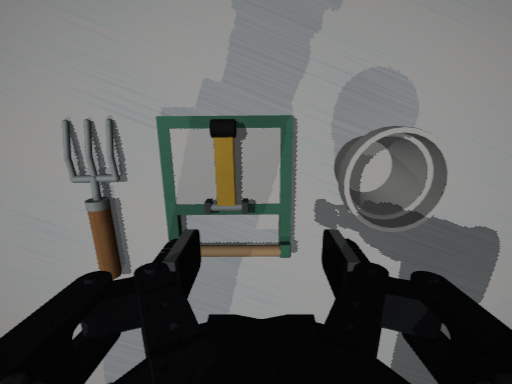

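The wrist view shows the foot at (223,128) and the rail at (240,251). Both match my prediction to about a pixel, so I'll go down on the foot.

```bash
python3 -m creep '[[0,0,0,18,-15,0,80],[0,0,0,18,-15,0,80],[0,0,0,17,-14,0,80],[0,0,0,0,0,40,80],[0,0,0,0,0,40,80],[0,0,0,0,0,40,80],[0,0,0,0,0,40,80],[0,0,0,0,0,20,80]]'; python3 -m creep '[[0,0,0,0,0,0,80],[0,0,0,0,0,0,80]]'
python3 - <<'E'
from h import *
o=get_obs();p,d=camera("wrist");cv2.imwrite("pics/w2.png",p)
c=cam("wrist",o)
Rm=Ro.from_quat(o["ee_rot"]).as_matrix()
print(o["position"],o["grip_width"],Rm.round(3),(Rm.T@(np.array([.586,.057,.046])-o["position"])*1000).round(1), proj(c,[.586,.057,.028]))
E
```

```text
clock: 3.1
position: [0.5846, 0.0571, 0.0728]
ee_rot: [0.984, 0.177, -0.002, 0.0]
ft_force: [-1.3, 0.7, -0.9]
grip_width: 0.683
clock: 3.3
position: [0.5868, 0.0585, 0.0771]
ee_rot: [0.984, 0.177, 0.0, 0.0]
ft_force: [0.7, -0.1, 0.5]
grip_width: 0.685
[0.58675736 0.0584584  0.07713087] 0.6854992901056792 [[ 0.937  0.349  0.001]
 [ 0.349 -0.937 -0.   ]
 [ 0.     0.001 -1.   ]] [-1.2  1.1 31.1] [261.18118957 226.55943731]
```

View pics/w2.png

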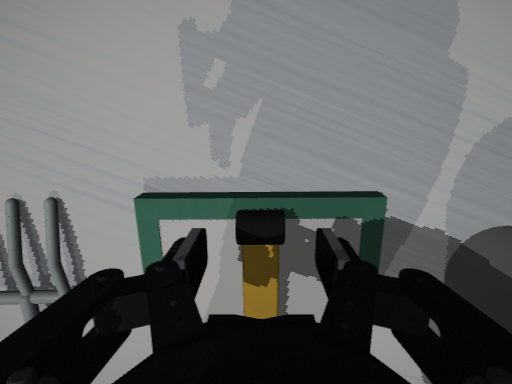

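The foot sits midway between the jaws at (261,226). Next: down, then close.

```bash
python3 -m creep '[[0,0,0,-1,1,10,80],[0,0,0,0,0,10,80],[0,0,0,0,0,10,80],[0,0,0,0,0,0,120],[0,0,0,0,0,0,160],[0,0,0,0,0,0,200],[0,0,0,0,0,0,200],[0,0,0,0,0,0,200]]' 25; python3 -m creep '[[0,0,0,0,0,0,200],[0,0,0,0,0,0,200]]'
```

```text
clock: 4.15
position: [0.5857, 0.0583, 0.0464]
ee_rot: [0.984, 0.178, 0.0, -0.0]
ft_force: [-2.1, 1.1, -1.4]
grip_width: 0.345
clock: 4.35
position: [0.5858, 0.0583, 0.0464]
ee_rot: [0.984, 0.178, 0.0, 0.0]
ft_force: [-1.1, 0.6, -0.6]
grip_width: 0.343
```

```bash
python3 -m creep '[[0,0.05,0,-1,0,-5,200],[0,0.05,0,-1,0,-5,200],[0,0.05,0,-1,0,-5,200],[0,0.05,0,-1,0,-5,200],[0,0.05,0,-1,0,-5,200],[0,0.05,0,-1,0,-5,200],[0,0.05,0,-1,0,-5,200],[0,0,0,0,0,0,200]]'
python3 - <<'E'
from h import *
p,d=camera("scene");cv2.imwrite("pics/s3.png",p[80:280,130:400].repeat(2,0).repeat(2,1))
E
```

```text
clock: 5.15
position: [0.5738, 0.0534, 0.08]
ee_rot: [0.969, 0.175, 0.172, -0.031]
ft_force: [-1.5, 0.6, -2.2]
grip_width: 0.343
```

View pics/s3.png

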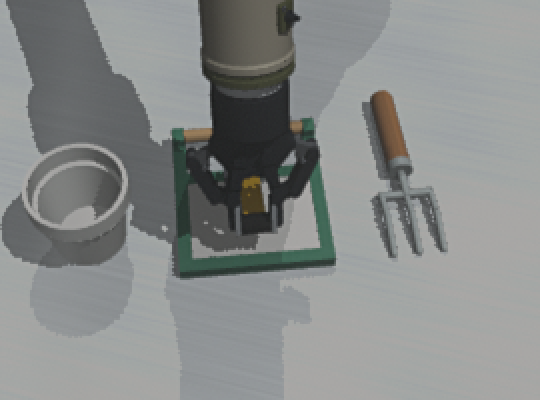

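The stand is rising with the foot and the board stays flat. I'll keep going to the stop.

```bash
python3 -m creep '[[0,0.05,0,-1,0,-5,200],[0,0.05,0,-1,0,-5,200],[0,0.05,0,-1,0,-5,200],[0,0.05,0,-1,0,-5,200],[0,0.05,0,-1,0,-5,200],[0,0.04,0,-1,0,-4,200],[0,0,0,0,0,0,200]]'; python3 -m creep '[[0,0.02,0,-0.4,0,-2,200],[0,0,0,0,0,0,200]]';python3 -m creep '[[0,0.02,0,-0.4,0,-2,200],[0,0,0,0,0,0,200]]'
```

```text
clock: 5.9
position: [0.5569, 0.0467, 0.1025]
ee_rot: [0.934, 0.168, 0.309, -0.056]
ft_force: [-2.3, -0.7, -2.3]
grip_width: 0.345
clock: 6.1
position: [0.556, 0.0471, 0.1041]
ee_rot: [0.931, 0.168, 0.318, -0.058]
ft_force: [-0.4, -0.8, -2.3]
grip_width: 0.343
clock: 6.3
position: [0.5542, 0.0469, 0.1051]
ee_rot: [0.928, 0.168, 0.327, -0.06]
ft_force: [-1.3, 0.0, -4.1]
grip_width: 0.343
```

```bash
python3 -m creep '[[0,0.02,0,-0.4,0,-2,200],[0,0,0,0,0,0,200]]';python3 -m creep '[[0,0.01,0,-0.2,0,-1.5,200],[0,0,0,0,0,0,200]]'
python3 - <<'E'
from h import *
p,d=camera("scene");cv2.imwrite("pics/s4.png",p[80:280,130:400].repeat(2,0).repeat(2,1))
o=get_obs();Rm=Ro.from_quat(o["ee_rot"]).as_matrix();f=o["position"]+Rm@[0,0,.017]
h=np.array([.430+.067*.937,-.001+.067*.349,.028]);v=f-h;print(f,v,np.linalg.norm(v),np.arctan2(v[2],np.hypot(v[0],v[1])),o["ft_force"])
E
```

```text
clock: 6.5
position: [0.553, 0.0462, 0.1067]
ee_rot: [0.924, 0.167, 0.337, -0.062]
ft_force: [1.4, 0.5, -1.9]
grip_width: 0.34
clock: 6.7
position: [0.5522, 0.0457, 0.1079]
ee_rot: [0.923, 0.167, 0.342, -0.062]
ft_force: [1.0, 1.0, -1.6]
grip_width: 0.342
[0.5625416  0.04962183 0.09503224] [0.0697626  0.02723883 0.06703224] 0.10050917761077945 0.7300763863848477 [ 0.95200731  1.15973253 -1.81089078]
```

View pics/s4.png

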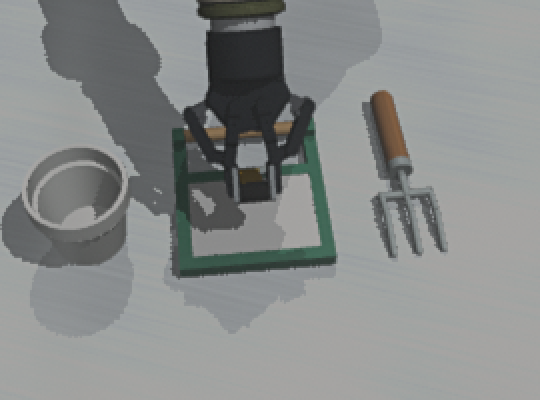

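```bash
python3 -m creep '[[0,0.02,0,-0.4,0,-2,200],[0,0,0,0,0,0,200]]';python3 -m creep '[[0,0.02,0,-0.4,0,-2,200],[0,0,0,0,0,0,200]]'
python3 - <<'E'
from h import *
o=get_obs();p,d=camera("wrist");cv2.imwrite("pics/w5.png",p);np.save("pics/w5.npy",d)
p,d=camera("scene");cv2.imwrite("pics/s5.png",p);np.save("pics/s5.npy",d)
c=cam("scene");d0=np.load("pics/scene0.npy")
for uv in ((222,147),(284,145),(225,209),(290,208)): print(uv,dep(c,uv,d[uv[1],uv[0]]).round(3),dep(c,uv,d0[uv[1],uv[0]]).round(3))
E
```

```text
clock: 6.95
position: [0.5506, 0.045, 0.1092]
ee_rot: [0.919, 0.166, 0.351, -0.064]
ft_force: [2.0, 1.1, -1.6]
grip_width: 0.343
clock: 7.15
position: [0.5488, 0.0439, 0.1114]
ee_rot: [0.916, 0.166, 0.359, -0.066]
ft_force: [1.5, 0.9, -2.2]
grip_width: 0.342
(222, 147) [ 0.456 -0.066  0.027] [ 0.458 -0.065  0.029]
(284, 145) [0.411 0.074 0.024] [0.412 0.074 0.026]
(225, 209) [ 0.614 -0.009  0.023] [ 0.611 -0.01   0.018]
(290, 208) [0.574 0.125 0.02 ] [0.572 0.125 0.017]
```

View pics/w5.png

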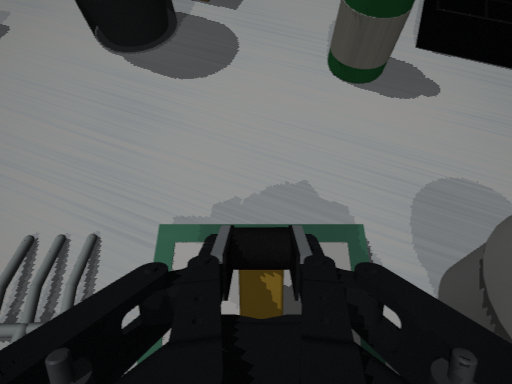

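View pics/s5.png

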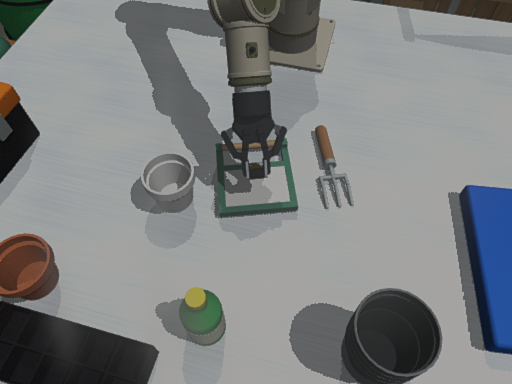

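The far edge has come up about 4 mm, so the stop is reached and the tool is starting to tilt the board. I'll back off two steps to settle it flat, then release slowly.

```bash
python3 -m creep '[[0,-0.02,0,0.4,0,2,200],[0,-0.02,0,0.4,0,2,200],[0,0,0,0,0,0,200]]'
python3 - <<'E'
from h import *
d=camera("scene")[1]
c=cam("scene")
for uv in ((222,147),(284,145),(225,209),(290,208)): print(uv,dep(c,uv,d[uv[1],uv[0]]).round(3))
print(get_obs()["ft_force"])
E
```

```text
clock: 7.55
position: [0.552, 0.0454, 0.1091]
ee_rot: [0.923, 0.168, 0.341, -0.062]
ft_force: [0.4, 0.4, -5.3]
grip_width: 0.341
(222, 147) [ 0.458 -0.065  0.03 ]
(284, 145) [0.415 0.075 0.029]
(225, 209) [ 0.615 -0.009  0.024]
(290, 208) [0.575 0.125 0.021]
[-0.11880508  0.22262224 -4.73555404]
```

```bash
for i in 1 2; do python3 -m creep '[[0,0,0,-1.3,0,1.5,200],[0,0,0,0,0,0,200]]'; done
python3 - <<'E'
from h import *
d=camera("scene")[1]
c=cam("scene")
for uv in ((222,147),(284,145),(225,209),(290,208)): print(uv,dep(c,uv,d[uv[1],uv[0]]).round(3))
E
```

```text
clock: 7.8
position: [0.5517, 0.0452, 0.1068]
ee_rot: [0.923, 0.167, 0.341, -0.062]
ft_force: [-0.8, 0.6, -3.4]
grip_width: 0.346
clock: 8.0
position: [0.5523, 0.045, 0.1053]
ee_rot: [0.923, 0.167, 0.342, -0.062]
ft_force: [1.0, -0.5, -2.0]
grip_width: 0.345
(222, 147) [ 0.457 -0.066  0.028]
(284, 145) [0.411 0.074 0.024]
(225, 209) [ 0.611 -0.01   0.017]
(290, 208) [0.574 0.125 0.019]
```

The board is flat again. Releasing the foot and backing off along the tool axis.

```bash
python3 -m creep '[[0,0,0,0,0,0,150],[0,0,0,0,0,0,110],[0,0,0,0,0,0,100],[0,0,0,0,0,-10,100],[0,0,0,0,0,-25,100],[0,0,0,0,0,-40,100],[0,0,0,0,0,-40,100],[0,0,0,0,0,-30,100]]'
python3 -m creep '[[0,0,0,0,0,0,100],[0,0,0,0,0,0,100]]'
python3 - <<'E'
from h import *
p,d=camera("top");cv2.imwrite("pics/t6.png",p);np.save("pics/t6.npy",d)
p2,d2=camera("scene");cv2.imwrite("pics/s6.png",p2);np.save("pics/s6.npy",d2)
o=get_obs();p3,d3=camera("wrist");cv2.imwrite("pics/w6.png",p3);np.save("pics/w6.npy",d3)
print(o)
v=np.hstack([p[120:290,150:370],p2[100:270,150:370]]);cv2.imwrite("pics/c6.png",v[:,:].repeat(1,0))
E
```

```text
clock: 8.85
position: [0.4865, 0.0129, 0.157]
ee_rot: [0.937, 0.16, 0.306, -0.053]
ft_force: [-0.4, -2.8, -2.2]
grip_width: 0.606
clock: 9.05
position: [0.4875, 0.0125, 0.1574]
ee_rot: [0.937, 0.161, 0.306, -0.05]
ft_force: [-0.4, 0.5, -0.2]
grip_width: 0.611
{'clock': 9.15, 'joint_pos': array([ 1.32091241, -0.32246811, -1.14441339,  2.33950183, -1.11590663,
        0.62133368, -0.27395803]), 'joint_velocities': array([ 0.00152152,  0.0343338 , -0.01082764,  0.00037277, -0.00153941,
        0.0050079 ,  0.00103231]), 'tau': array([-5.22110949e-02, -1.88475609e+00,  9.47215497e+00, -3.38429046e+01,
       -1.77670173e+00, -8.41574483e-01,  3.93468494e-03]), 'position': array([0.48717201, 0.01390573, 0.15624871]), 'ee_rot': array([ 0.93709437,  0.16092854,  0.30515924, -0.05323508]), 'ft_force': array([-0.04824978, -0.19859336,  0.07447291]), 'torque': array([-0.21525036,  0.60219177, -0.05692187]), 'grip_width': 0.6089425448610313}
```

View pics/c6.png

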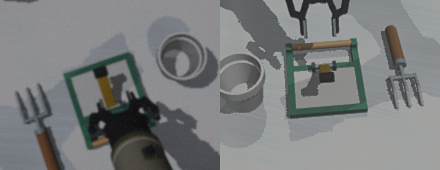

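View pics/w6.png

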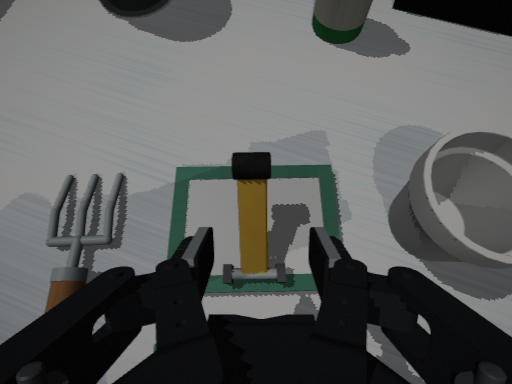

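The stand is up and free of the jaws: foot at (252,165) in the wrist view and roughly (251,192) in the top view. I'll triangulate it to check the angle.

Run:
```python
from h import *
o=dict(position=np.array([0.48717201,0.01390573,0.15624871]),ee_rot=[0.93709437,0.16092854,0.30515924,-0.05323508])
L=[]
for n,f,b in (("top","t6",(238,180,262,205)),("scene","s6",(240,160,275,190)),("wrist","w6",(225,145,280,185))):
    p=cv2.imread(f"pics/{f}.png");d=np.load(f"pics/{f}.npy");c=cam(n,o)
    bl=blobs(p,(0,0,0),(180,255,50),b,30)
    for a,r,ct in bl: print(n,a,np.round(r[0],1),np.round(r[1],1),dep(c,r[0],d[int(r[0][1]),int(r[0][0])]).round(3))
    a,r,ct=max(bl,key=lambda t:t[0]);L.append((c,r[0]))
A=[];B=[]
for (K,R,og),uv in L:
    w=R@np.linalg.inv(K)@np.array([*uv,1.]);w/=np.linalg.norm(w);P=np.eye(3)-np.outer(w,w);A.append(P);B.append(P@og)
X=np.linalg.solve(sum(A),sum(B));print(X,[(proj(c,X)-uv).round(1) for c,uv in L])
p=cv2.imread("pics/s6.png");c=cam("scene")
for a,r,ct in blobs(p,(5,60,60),(18,200,255),(205,125,305,225)): print("rail",ray(c,r[0],.024).round(4),[ray(c,q,.022).round(3)[:2].tolist() for q in cv2.boxPoints(r)])
```

```text
top 99.5 [250.2 191.5] [ 9.8 12. ] [0.561 0.048 0.102]
scene 97.0 [256.5 176.5] [13.  9.] [0.565 0.049 0.099]
wrist 987.0 [250.5 165.5] [27. 39.] [0.559 0.047 0.102]
[0.5623559  0.04813394 0.09471055] [array([-0. , -0.2]), array([ 0.1, -0.1]), array([0.3, 0.4])]
rail [ 0.4296 -0.0021  0.024 ] [[0.444, -0.071], [0.395, 0.06], [0.412, 0.066], [0.461, -0.065]]
```

The foot triangulates to z ≈ 0.0947. Fully open, the stated geometry puts it at (0.5636, 0.0481, 0.092), so the angle is about 0.72 rad and the stand is at its stop. Next I'll untilt, yaw by -90° and go to the rail.

```bash
python3 -m creep '[[0,-0.1,0,-5,0,-8,100],[0,-0.1,0,-5,0,-8,100],[0,-0.1,0,-5,0,-8,100],[0,-0.1,0,-5,0,-8,100],[0,-0.1,0,-5,0,-8,100],[0,-0.1,0,-5,0,-8,100],[0,0,0,0,0,0,100]]'; python3 -m creep '[[0,0,-0.14,0,0,0,120],[0,0,-0.14,0,0,0,120],[0,0,-0.14,0,0,0,120],[0,0,-0.14,0,0,0,120],[0,0,-0.14,0,0,0,120],[0,0,-0.14,0,0,0,120],[0,0,-0.14,0,0,0,120],[0,0,-0.14,0,0,0,120]]';python3 -m creep '[[0,0,-0.14,0,0,0,120],[0,0,-0.14,0,0,0,120],[0,0,-0.14,0,0,0,120],[0,0,-0.03,0,0,0,120],[0,0,0,0,0,0,120]]'
python3 - <<'E'
from h import *
o=get_obs();Rm=Ro.from_quat(o["ee_rot"]).as_matrix();print(Rm.round(3))
a=np.radians(20.5);Rd=np.array([[-np.sin(a),np.cos(a),0],[np.cos(a),np.sin(a),0],[0,0,-1]]).T
print("turn",Ro.from_matrix(Rm.T@Rd).as_rotvec().round(3),"shift",(Rm.T@(np.array([.4296,-.0015,.03])-o["position"])*1000).round(1),o["grip_width"],o["joint_pos"].round(2))
E
```

```text
clock: 9.9
position: [0.4386, -0.0021, 0.1955]
ee_rot: [0.985, 0.169, 0.019, -0.003]
ft_force: [0.6, -0.6, -0.8]
grip_width: 0.608
clock: 10.7
position: [0.4373, -0.0013, 0.1933]
ee_rot: [0.743, 0.669, 0.019, 0.007]
ft_force: [-0.5, 0.7, 0.7]
grip_width: 0.533
clock: 11.2
position: [0.4372, -0.0014, 0.1936]
ee_rot: [0.579, 0.815, 0.016, 0.011]
ft_force: [-0.1, -0.6, -0.6]
grip_width: 0.529
[[-0.33   0.943  0.037]
 [ 0.944  0.33   0.013]
 [ 0.     0.039 -0.999]]
turn [ 0.039  0.    -0.021] shift [  2.3 -13.5 163.2] 0.5286643030043 [ 1.72 -0.49 -1.47  1.99 -0.55  1.23  0.79]
```

```bash
python3 -m creep '[[0.039,0,-0.02,1,-4,0,120],[0,0,0,1,-4,25,120],[0,0,0,0,0,30,120],[0,0,0,0,0,30,120],[0,0,0,0,0,0,120]]'
python3 - <<'E'
from h import *
o=get_obs();Rm=Ro.from_quat(o["ee_rot"]).as_matrix();print(Rm.round(3))
a=np.radians(20.5);Rd=np.array([[-np.sin(a),np.cos(a),0],[np.cos(a),np.sin(a),0],[0,0,-1]]).T
print("turn",Ro.from_matrix(Rm.T@Rd).as_rotvec().round(3),"shift",(Rm.T@(np.array([.4296,-.0015,.03])-o["position"])*1000).round(1),o["grip_width"],o["joint_pos"].round(2))
p,d=camera("wrist");cv2.imwrite("pics/w7.png",p);c=cam("wrist",o)
print(proj(c,[.4296,-.0015,.02]))
E
```

```text
clock: 11.7
position: [0.393, -0.0026, 0.1296]
ee_rot: [0.571, 0.821, 0.007, 0.011]
ft_force: [0.3, 0.8, -0.4]
grip_width: 0.533
[[-0.347  0.937  0.026]
 [ 0.938  0.347 -0.001]
 [-0.01   0.024 -1.   ]]
turn [ 0.024  0.01  -0.003] shift [-10.6  32.3 100.5] 0.5330298725763779 [ 1.65 -0.5  -1.47  2.15 -0.57  1.09  0.82]
[296.94145603 207.71638396]
```

View pics/w7.png

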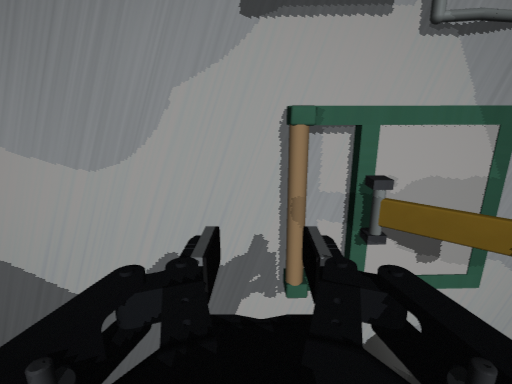

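The joints have run against their limits (j2 -0.50, j3 -1.47), which pulled the tool off target. I'll move up and out and watch how the joints unwind.

```bash
python3 -m creep '[[0,0,0,0,0,-30,120],[0,0,0,0,0,-30,120],[0,0,0,0,30,-30,120],[0,0,0,0,30,-20,120],[0,0,0,0,30,0,120],[0,0,0,0,30,0,120],[0,0,0,0,30,0,120],[0,0,0,0,0,0,120]]'
python3 - <<'E'
from h import *
o=get_obs();print(o["joint_pos"].round(2),Ro.from_quat(o["ee_rot"]).as_matrix().round(2).tolist())
E
```

```text
clock: 12.55
position: [0.4814, 0.0477, 0.2679]
ee_rot: [0.568, 0.822, 0.022, 0.031]
ft_force: [-0.3, 0.7, -0.5]
grip_width: 0.526
[ 1.68 -0.5  -1.47  1.81 -0.53  1.34  0.68] [[-0.35, 0.93, 0.08], [0.94, 0.35, 0.0], [-0.03, 0.07, -1.0]]
```

```bash
cat > kin.py <<'E'
import numpy as np
from scipy.spatial.transform import Rotation as Ro
from scipy.optimize import least_squares
S=[([1.19039001,.33288552,-.0647216,1.46093876,.02158354,1.34986372,-.08850729],[.21878671,-.58510388,.25550864],[.984036518,.17796528,-.000144,-.000685]),
([1.32091241,-.32246811,-1.14441339,2.33950183,-1.11590663,.62133368,-.27395803],[.48717201,.01390573,.15624871],[.93709437,.16092854,.30515924,-.05323508])]
def fk(q,p,sg=None):
    h,a,b,c,ox,oe=p[:6]
    s=p[6:13]
    z=lambda t:Ro.from_rotvec([0,0,t]); y=lambda t:Ro.from_rotvec([0,t,0])
    R=z(s[0]*q[0]+p[13]);x=np.array([0,0,h])+R.apply([ox,0,0])
    R=R*y(q[1])*z(s[2]*q[2]); x=x+R.apply([oe,0,a])
    R=R*y(q[3]); x=x+R.apply([-oe,0,0]); R=R*z(s[4]*q[4]); x=x+R.apply([0,0,b])
    R=R*y(q[5])*z(s[6]*q[6]+p[14]); x=x+R.apply([0,0,c])
    return x,R
E
python3 - <<'E'
from kin import *
from h import get_obs
o=get_obs();S=S+[(o["joint_pos"],o["position"],o["ee_rot"]),([1.72,-.49,-1.47,1.99,-.55,1.23,.79],[.4372,-.0014,.1936],[.579,.815,.016,.011]),([1.65,-.5,-1.47,2.15,-.57,1.09,.82],[.393,-.0026,.1296],[.571,.821,.007,.011])]
np.save("pics/S.npy",np.array([np.r_[a,b,c] for a,b,c in S]))
import itertools
best=[]
for sg in itertools.product([1,-1],repeat=4):
    for o1 in (0,np.pi):
      for o7 in (0,np.pi):
        full=lambda v:np.r_[v,sg[0],1,sg[1],1,sg[2],1,sg[3],o1,o7]
        def res(v):
            r=[]
            for q,x,e in S:
                X,R=fk(q,full(v)); r+=list((X-x)*10)+list((R.inv()*Ro.from_quat(e)).as_rotvec())
            return np.array(r)
        s=least_squares(res,[.35,.4,.4,.25,0,0],bounds=([0,.1,.1,.05,-.2,-.2],[.7,.8,.8,.6,.2,.2]));best.append((s.cost,sg,o1,o7,s.x))
best.sort(key=lambda t:t[0])
for b in best[:4]:print(b)
E
```

```text
(np.float64(3.9017401546551302), (-1, -1, -1, 1), 0, 0, array([0.22660709, 0.44176456, 0.45924952, 0.2849643 , 0.0281293 ,
       0.00437764]))
(np.float64(6.271661669432295), (-1, -1, -1, -1), 0, 0, array([0.22660709, 0.44176456, 0.45924953, 0.2849643 , 0.0281293 ,
       0.00437764]))
(np.float64(6.272490723071879), (-1, -1, -1, -1), 0, 3.141592653589793, array([0.22660709, 0.44176456, 0.45924953, 0.2849643 , 0.0281293 ,
       0.00437764]))
(np.float64(6.385836835619903), (-1, -1, 1, -1), 0, 3.141592653589793, array([ 1.58975165e-17,  3.67916101e-01,  4.26606878e-01,  5.00000000e-02,
       -2.43149845e-02,  6.08013067e-02]))
```

Run:
```python
from kin import *
D=np.load("pics/S.npy");S=[(r[:7],r[7:10],r[10:]) for r in D]
for s7 in (1,-1):
  for o7 in (-2,-1,0,1,2,3):
    full=lambda v:np.r_[v[:6],-1,1,-1,1,-1,1,s7,v[6:8]]
    def res(v):
        r=[]
        for q,x,e in S:
            X,R=fk(q,full(v)); r+=list((X-x)*10)+list((R.inv()*Ro.from_quat(e)).as_rotvec())
        return np.array(r)
    s=least_squares(res,[.22,.44,.46,.28,.03,0,0,o7]);print(s.cost,s.x.round(4),s7)
    if s.cost<1e-2: print(np.abs(s.fun).max()); np.save("pics/P.npy",full(s.x))
```

```text
11.635201327785815 [ 0.2157  0.4907  0.4669  0.3093  0.013  -0.0047 -0.0763 -1.7855] 1
2.2243719482401305 [ 0.2181  0.4799  0.4653  0.3039  0.0165 -0.0026 -0.0591  0.7443] 1
2.2243719482400963 [ 0.2181  0.4799  0.4653  0.3039  0.0165 -0.0026 -0.0591  0.7443] 1
2.2243719482432893 [ 0.2181  0.4799  0.4653  0.3039  0.0165 -0.0026 -0.0591  0.7443] 1
2.2243719482434168 [ 0.2181  0.4799  0.4653  0.3039  0.0165 -0.0026 -0.0591  0.7443] 1
2.2243719482432636 [ 0.2181  0.4799  0.4653  0.3039  0.0165 -0.0026 -0.0591  0.7443] 1
0.015059644266418143 [ 2.1730e-01  4.8360e-01  4.6590e-01  3.0570e-01  1.5300e-02 -3.3000e-03
 -6.5000e-02 -4.7749e+00] -1
0.015059644266417992 [ 0.2173  0.4836  0.4659  0.3057  0.0153 -0.0033 -0.065   1.5083] -1
0.01505964426641813 [ 0.2173  0.4836  0.4659  0.3057  0.0153 -0.0033 -0.065   1.5083] -1
0.015059644266417926 [ 0.2173  0.4836  0.4659  0.3057  0.0153 -0.0033 -0.065   1.5083] -1
0.015059644266417913 [ 0.2173  0.4836  0.4659  0.3057  0.0153 -0.0033 -0.065   1.5083] -1
0.015059644266418195 [ 0.2173  0.4836  0.4659  0.3057  0.0153 -0.0033 -0.065   1.5083] -1
```

```bash
cat >> kin.py <<'E'
def fk2(q,v):
    # v: h,a,b,c, base yaw, tool yaw, lateral offsets y1,y2,y3, x offsets
    z=lambda t:Ro.from_rotvec([0,0,t]); y=lambda t:Ro.from_rotvec([0,t,0])
    R=z(-q[0]+v[4]); x=np.array([0,0,v[0]])
    R=R*y(q[1]); x=x+R.apply([0,v[6],0]); R=R*z(-q[2]); x=x+R.apply([v[9],v[7],v[1]])
    R=R*y(q[3]); x=x+R.apply([v[10],0,0]); R=R*z(-q[4]); x=x+R.apply([0,v[8],v[2]])
    R=R*y(q[5])*z(-q[6]+v[5]); x=x+R.apply([0,0,v[3]]); return x,R
E
python3 - <<'E'
from kin import *
D=np.load("pics/S.npy");S=[(r[:7],r[7:10],r[10:]) for r in D]
def res(v):
    r=[]
    for q,x,e in S:
        X,R=fk2(q,v); r+=list((X-x)*10)+list((R.inv()*Ro.from_quat(e)).as_rotvec())
    return np.array(r)
for fr in ([0,1,2,3,4,5],list(range(9)),list(range(11))):
    v0=np.array([.22,.48,.46,.3,0,np.pi/2,0,0,0,0,0.])
    def f(u): 
        v=v0.copy();v[fr]=u;return np.r_[res(v),1e-2*(u-v0[fr])]
    s=least_squares(f,v0[fr]);print(s.cost,s.x.round(4)); print(s.fun[:30].reshape(5,6).round(3))
v=v0.copy();v[fr]=s.x;np.save("pics/V.npy",v)
E
```

```text
0.037145177899359796 [ 0.2204  0.4657  0.4679  0.2943 -0.0743  1.4993]
[[-0.071  0.152  0.076  0.    -0.    -0.003]
 [-0.032 -0.005  0.036  0.044  0.001  0.011]
 [ 0.093 -0.034 -0.066 -0.002  0.005 -0.003]
 [ 0.074  0.018 -0.041 -0.002 -0.006 -0.   ]
 [ 0.099  0.066 -0.005 -0.001  0.004 -0.006]]
0.0003740136567340715 [ 2.557e-01  4.504e-01  4.894e-01  3.174e-01  3.000e-04  1.571e+00
 -2.010e-02 -2.450e-02 -1.100e-03]
[[ 0.001 -0.     0.    -0.     0.     0.   ]
 [-0.    -0.001 -0.    -0.     0.     0.   ]
 [ 0.007 -0.006  0.004  0.    -0.     0.   ]
 [-0.018  0.007 -0.008 -0.002 -0.008  0.003]
 [ 0.01   0.001  0.004 -0.     0.002 -0.003]]
0.0003724579920614887 [ 2.5440e-01  4.5210e-01  4.8970e-01  3.1790e-01  6.0000e-04  1.5713e+00
 -1.9200e-02 -2.5700e-02 -1.0000e-03 -1.1000e-03  0.0000e+00]
[[ 0.001 -0.     0.    -0.     0.     0.   ]
 [ 0.    -0.001 -0.001 -0.     0.    -0.   ]
 [ 0.007 -0.005  0.004  0.    -0.     0.   ]
 [-0.018  0.007 -0.008 -0.002 -0.008  0.003]
 [ 0.01   0.     0.004 -0.     0.002 -0.003]]
```

```bash
cat >> kin.py <<'E'
V=np.load("pics/V.npy")
LO=np.array([-2.6,-.5,-1.47,.16,-1.27,.06,-2.6]);HI=np.array([2.6,2.12,1.34,2.42,4.41,2.06,2.6])
VM=.7*np.array([2.22,2.22,2.79,2.79,3.14,3.14,3.14])*.1
def err(q,x,R):
    X,Q=fk2(q,V); return np.r_[x-X,(R*Q.inv()).as_rotvec()]
def jac(q):
    X,Q=fk2(q,V);J=np.zeros((6,7))
    for i in range(7):
        d=np.zeros(7);d[i]=1e-5;X2,Q2=fk2(q+d,V);J[:,i]=np.r_[(X2-X)/1e-5,(Q2*Q.inv()).as_rotvec()/1e-5]
    return J
def ik(q,x,R,lam=1e-3,null=0.,qn=None,it=10):
    q=q.copy()
    for _ in range(it):
        J=jac(q);W=np.diag([1,1,1,.3,.3,.3]);Jw=W@J
        Ji=Jw.T@np.linalg.inv(Jw@Jw.T+lam**2*np.eye(6));dq=Ji@W@err(q,x,R)
        if null: dq+=null*(np.eye(7)-Ji@Jw)@(qn-q)
        q=np.clip(q+dq,LO,HI)
    return q
def step(q,row,**k):
    x,R=fk2(q,V); x2=x+R.apply(np.array(row[3:6])/1000);R2=R*Ro.from_rotvec(row[:3])
    q2=ik(q,x2,R2,**k); s=np.max(np.abs(q2-q)/VM)
    return q+(q2-q)/max(1,s)
E
python3 - <<'E'
from kin import *
rows=[[0,0,0,45,-36,0]]+[[0,0,0,50,-42,0]]*7+[[0,0,0,30,-25,0]]*7+[[0,0,0,18,-15,0]]*2+[[0,0,0,17,-14,0]]+[[0,0,0,0,0,40]]*4+[[0,0,0,0,0,20],[0,0,0,-1,1,30]]
rows+=[[0,.05,0,-1,0,-5]]*13+[[0,.02,0,-.4,0,-2]]*3+[[0,0,0,-2.6,0,3],[0,0,0,0,0,-10],[0,0,0,0,0,-25],[0,0,0,0,0,-40],[0,0,0,0,0,-40],[0,0,0,0,0,-30]]
q0=np.array([1.19039001,.33288552,-.0647216,1.46093876,.02158354,1.34986372,-.08850729])
for null in (0,.02,.1):
    q=q0.copy()
    for i,r in enumerate(rows):
        q=step(q,r,null=null,qn=q0)
        if i in (7,14,22,35): print(i,q.round(2),fk2(q,V)[0].round(3))
    print(null,q.round(2),fk2(q,V)[0].round(3))
E
```

```text
7 [ 0.66  0.07 -0.48  1.78  0.03  1.3  -1.05] [ 0.473 -0.138  0.256]
14 [ 0.25  0.38 -0.64  1.46  0.22  1.38 -1.61] [0.609 0.1   0.256]
22 [ 0.11  0.63 -0.59  1.52  0.37  1.11 -1.77] [0.643 0.16  0.076]
35 [ 0.28  0.27 -0.61  2.08  0.43  0.26 -1.87] [0.616 0.149 0.1  ]
0 [ 0.88  0.09 -1.14  2.21 -0.    0.17 -1.46] [0.576 0.126 0.158]
7 [ 0.68  0.07 -0.51  1.78  0.04  1.3  -1.05] [ 0.473 -0.138  0.256]
14 [ 0.19  0.36 -0.55  1.46  0.19  1.37 -1.58] [0.609 0.1   0.256]
22 [-0.05  0.58 -0.35  1.53  0.22  1.07 -1.67] [0.643 0.16  0.076]
35 [-0.03  0.23 -0.28  2.09  0.09  0.23 -1.58] [0.616 0.149 0.1  ]
0.02 [ 0.3  -0.22 -0.5   2.29 -0.53  0.38 -1.02] [0.52  0.113 0.213]
7 [ 0.69  0.07 -0.52  1.78  0.04  1.3  -1.05] [ 0.473 -0.138  0.256]
14 [ 0.13  0.35 -0.47  1.47  0.16  1.36 -1.56] [0.609 0.1   0.256]
22 [-0.1   0.57 -0.29  1.53  0.17  1.07 -1.64] [0.643 0.16  0.076]
35 [-0.09  0.23 -0.21  2.1   0.02  0.23 -1.52] [0.616 0.149 0.1  ]
0.1 [ 0.47 -0.07 -0.69  2.25 -0.51  0.26 -1.02] [0.552 0.122 0.18 ]
```

Run:
```python
from kin import *
D=np.load("pics/S.npy")
for k in (1,2,3):
    q=D[k,:7].copy();x,R=fk2(q,V)
    print("obs",q.round(2))
    # null-space walk
    for sgn in (1,-1):
        p=q.copy();last=None
        for i in range(60):
            J=jac(p);n=np.linalg.svd(J)[2][-1]
            if last is None: n*=sgn*np.sign(n[0])
            elif n@last<0:n=-n
            last=n;p=ik(p+.05*n,x,R,it=3) if 0 else p+.05*n
            for _ in range(3): p=p+np.linalg.pinv(jac(p))@err(p,x,R)
            if i%6==5: print(sgn,p.round(2),"ok" if np.all(p>LO)and np.all(p<HI) else "")
```

```text
obs [ 1.32 -0.32 -1.14  2.34 -1.12  0.62 -0.27]
1 [ 1.49 -0.44 -1.25  2.34 -1.25  0.73 -0.18] ok
1 [ 1.62 -0.59 -1.3   2.34 -1.38  0.88 -0.1 ] 
1 [ 1.72 -0.77 -1.32  2.34 -1.5   1.05 -0.05] 
1 [ 1.81 -0.96 -1.31  2.34 -1.61  1.24 -0.03] 
1 [ 1.89 -1.15 -1.28  2.34 -1.71  1.43 -0.03] 
1 [ 1.98 -1.34 -1.24  2.34 -1.81  1.62 -0.04] 
1 [ 2.06 -1.52 -1.19  2.34 -1.91  1.8  -0.08] 
1 [ 2.16 -1.69 -1.13  2.34 -2.03  1.98 -0.13] 
1 [ 2.26 -1.85 -1.05  2.34 -2.16  2.14 -0.21] 
1 [ 2.37 -1.98 -0.96  2.34 -2.3   2.27 -0.31] 
-1 [ 1.13 -0.25 -1.    2.34 -1.    0.55 -0.37] ok
-1 [ 0.93 -0.21 -0.83  2.35 -0.91  0.5  -0.45] ok
-1 [ 0.72 -0.19 -0.65  2.35 -0.82  0.47 -0.52] ok
-1 [ 0.51 -0.18 -0.46  2.36 -0.75  0.45 -0.59] ok
-1 [ 0.3  -0.18 -0.27  2.37 -0.67  0.43 -0.66] ok
-1 [ 0.1  -0.19 -0.08  2.38 -0.59  0.41 -0.74] ok
-1 [-0.1  -0.2   0.1   2.39 -0.49  0.4  -0.82] ok
-1 [-0.29 -0.22  0.28  2.39 -0.38  0.39 -0.92] ok
-1 [-0.47 -0.25  0.44  2.4  -0.25  0.38 -1.03] ok
-1 [-0.63 -0.29  0.59  2.41 -0.09  0.38 -1.17] ok
obs [ 1.68 -0.5  -1.47  1.81 -0.53  1.34  0.68]
1 [ 1.74 -0.67 -1.4   1.81 -0.69
[... 1231 characters left out ...]
34  2.03  1.43] 
1 [ 2.3  -1.68 -0.93  2.   -1.44  2.2   1.49] 
1 [ 2.43 -1.81 -0.81  2.   -1.53  2.37  1.53] 
1 [ 2.57 -1.92 -0.67  2.01 -1.64  2.53  1.55] 
1 [ 2.73 -2.01 -0.52  2.01 -1.76  2.68  1.55] 
-1 [ 1.66 -0.32 -1.51  1.99 -0.38  1.17  0.63] 
-1 [ 1.58 -0.16 -1.53  1.99 -0.21  1.13  0.47] 
-1 [ 1.42 -0.05 -1.44  1.99 -0.08  1.13  0.35] ok
-1 [ 1.2  -0.03 -1.24  1.99 -0.05  1.13  0.32] ok
-1 [ 0.98 -0.03 -1.04  2.   -0.05  1.13  0.3 ] ok
-1 [ 0.77 -0.03 -0.83  2.   -0.05  1.13  0.29] ok
-1 [ 0.55 -0.03 -0.62  2.01 -0.04  1.13  0.29] ok
-1 [ 0.34 -0.04 -0.41  2.02 -0.04  1.13  0.28] ok
-1 [ 0.12 -0.05 -0.2   2.03 -0.03  1.13  0.27] ok
-1 [-0.09 -0.06  0.    2.04 -0.02  1.13  0.26] ok
```

Run:
```python
from kin import *
rows=[[0,0,0,38.5,-32.2,0]]*8+[[0,0,0,30,-25,0]]*7+[[0,0,0,18,-15,0]]*2+[[0,0,0,17,-14,0]]+[[0,0,0,0,0,40]]*4+[[0,0,0,0,0,20],[0,0,0,-1,1,30]]
rows+=[[0,.05,0,-1,0,-5]]*13+[[0,.02,0,-.4,0,-2]]*3+[[0,0,0,-2.6,0,3],[0,0,0,0,0,-10],[0,0,0,0,0,-25],[0,0,0,0,0,-40],[0,0,0,0,0,-40],[0,0,0,0,0,-30]]
q0=np.array([1.19039001,.33288552,-.0647216,1.46093876,.02158354,1.34986372,-.08850729])
def ikw(q,x,R,w,it=10,lam=1e-3,null=0,qn=None):
    q=q.copy();Wi=np.diag(1/np.array(w))
    for _ in range(it):
        J=jac(q);Ji=Wi@J.T@np.linalg.inv(J@Wi@J.T+lam**2*np.eye(6))
        dq=Ji@err(q,x,R)
        if null: dq=dq+null*(np.eye(7)-Ji@J)@(qn-q)
        q=np.clip(q+dq,LO,HI)
    return q
vm=np.array([2.22,2.22,2.79,2.79,3.14,3.14,3.14]);mid=(LO+HI)/2
print("obs  [ 1.32 -0.32 -1.14  2.34 -1.12  0.62 -0.27]")
for name,w,null,qn in (("unit",[1]*7,0,None),("speed",1/vm**2,0,None),("j1x10",[10,1,1,1,1,1,1],0,None),("j1x100",[100]+[1]*6,0,None),("j1,2",[30,30,3,3,1,1,1],0,None),("mid.05",[1]*7,.05,mid),("home.3",[1]*7,.3,q0),("lim",1/(HI-LO)**2,0,None)):
    q=q0.copy();x,R=fk2(q,V)
    for i,r in enumerate(rows):
        x=x+R.apply(np.array(r[3:])/1000);R=R*Ro.from_rotvec(r[:3])
        q2=ikw(q,x,R,w,null=null,qn=qn,it=4);q=q2
    print(name,q.round(2),fk2(q,V)[0].round(3))
```

```text
obs  [ 1.32 -0.32 -1.14  2.34 -1.12  0.62 -0.27]
unit [ 1.13 -0.48 -0.86  2.37 -1.17  0.79 -0.24] [0.464 0.014 0.213]
speed [ 0.72 -0.38 -0.56  2.38 -0.96  0.64 -0.41] [0.464 0.014 0.213]
j1x10 [ 1.51 -0.5  -1.06  2.37 -1.27  1.1  -0.07] [0.43  0.019 0.187]
j1x100 [ 0.89 -0.41 -0.69  2.38 -1.05  0.69 -0.33] [0.464 0.014 0.213]
j1,2 [ 1.22 -0.5  -0.91  2.37 -1.23  0.84 -0.2 ] [0.464 0.015 0.21 ]
mid.05 [ 0.28 -0.36 -0.19  2.4  -0.72  0.54 -0.62] [0.464 0.014 0.213]
home.3 [ 0.66 -0.37 -0.5   2.39 -0.93  0.62 -0.43] [0.464 0.014 0.213]
lim [ 0.73 -0.38 -0.56  2.38 -0.97  0.64 -0.4 ] [0.464 0.014 0.213]
```

```bash
cat > sim.py <<'E'
from kin import *
def pin(q,x,R,it=3,lam=1e-3):
    q=q.copy()
    for _ in range(it):
        J=jac(q);q=np.clip(q+J.T@np.linalg.solve(J@J.T+lam**2*np.eye(6),err(q,x,R)),LO,HI)
    return q
a=np.radians(20.5)
def Rdown(yaw,ty=0,tx=0): # tool x azimuth yaw
    return Ro.from_matrix(np.array([[np.cos(yaw),np.sin(yaw),0],[np.sin(yaw),-np.cos(yaw),0],[0,0,-1]]))*Ro.from_rotvec([tx,ty,0])
def go(q,x2,R2,st=.03,sr=.1,log=None):
    x,R=fk2(q,V);rv=(R.inv()*R2).as_rotvec()
    n=int(max(1,np.ceil(np.linalg.norm(x2-x)/st),np.ceil(np.linalg.norm(rv)/sr)))
    for i in range(1,n+1):
        q=pin(q,x+(x2-x)*i/n,R*Ro.from_rotvec(rv*i/n))
        if log is not None: log.append(q)
    return q,n
E
cat > srch.py <<'E'
from sim import *
from concurrent.futures import ProcessPoolExecutor
q0=np.load("pics/q.npy")
def run(seed):
    r=np.random.default_rng(seed);n=r.integers(1,4);q=q0.copy();wp=[];T=0;log=[]
    base=a+np.pi/2
    for _ in range(n):
        az=r.uniform(-.9,.7);rad=r.uniform(.48,.78);w=(rad*np.cos(az),rad*np.sin(az),r.uniform(.22,.45),base+r.choice([0,0,-.8,-1.57,.8,-3.14]))
        q,k=go(q,np.array(w[:3]),Rdown(w[3]),.04,.12,log);wp.append(np.round(w,2).tolist());T+=k
    b=base if abs(wp[-1][3]-base)<1.6 else base-np.pi
    b=min((base,base-np.pi),key=lambda v:abs(v-wp[-1][3]))
    for z in (.15,.03):
        q,k=go(q,np.array([.4296,-.0015,z]),Rdown(b),.04,.12,log);T+=k
    e=np.abs(err(q,np.array([.4296,-.0015,.03]),Rdown(b))).max()
    L=np.array(log);m=np.minimum(L-LO,HI-L)
    return (m[-12:].min(),m.min(),e,T,wp,q.round(2).tolist())
if __name__=="__main__":
    with ProcessPoolExecutor() as ex: res=list(ex.map(run,range(300),chunksize=10))
    res=[x for x in res if x[2]<.003]
    res.sort(key=lambda t:-t[0])
    print(len(res))
    for x in res[:8]:print(x)
E
python3 -c "
from h import *
np.save('pics/q.npy',get_obs()['joint_pos'])"; export OMP_NUM_THREADS=1; time timeout 500 python3 srch.py
```

```text
61
(np.float64(0.2811729538065433), np.float64(0.0), np.float64(6.869564361799974e-10), 62, [[0.58, -0.18, 0.3, 2.73], [0.45, 0.27, 0.25, 0.36], [0.36, -0.35, 0.44, 2.73]], [0.86, 0.37, -1.05, 2.14, 0.43, 0.86, -0.09])
(np.float64(0.281090960629534), np.float64(0.0), np.float64(1.4912843182557367e-10), 76, [[0.35, -0.43, 0.25, -1.21], [0.56, 0.14, 0.35, 2.73], [0.7, -0.32, 0.43, 1.93]], [0.86, 0.37, -1.04, 2.14, 0.42, 0.86, -0.08])
(np.float64(0.2809293074179644), np.float64(0.0), np.float64(6.580482270202026e-10), 63, [[0.72, 0.04, 0.37, -1.21], [0.45, -0.34, 0.27, 1.13]], [0.85, 0.36, -1.04, 2.14, 0.42, 0.86, -0.08])
(np.float64(0.2807402071928151), np.float64(0.05259291586063697), np.float64(6.353974013606489e-10), 40, [[0.33, -0.35, 0.39, 2.73], [0.59, -0.29, 0.4, 1.13]], [0.84, 0.36, -1.03, 2.14, 0.41, 0.85, -0.08])
(np.float64(0.279472362683332), np.float64(0.0), np.float64(1.1348727513293966e-10), 61, [[0.56, -0.41, 0.27, 2.73], [0.56, 0.39, 0.32, -1.21], [0.71, -0.27, 0.3, 1.93]], [0.8, 0.34, -0.98, 2.14, 0.38, 0.84, -0.05])
(np.float64(0.2787290773409121), np.float64(0.0), np.float64(4.113008822415054e-10), 69, [[0.62, -0.02, 0.32, -1.21], [0.49, 0.08, 0.44, 1.93], [0.46, 0.16, 0.44, 1.13]], [0.77, 0.33, -0.95, 2.14, 0.36, 0.84, -0.04])
(np.float64(0.27774356389695765), np.float64(0.0), np.float64(3.222417332970906e-10), 88, [[0.64, -0.06, 0.4, -1.21], [0.66, -0.29, 0.39, 2.73], [0.49, -0.32, 0.36, 0.36]], [0.74, 0.32, -0.91, 2.14, 0.34, 0.83, -0.02])
(np.float64(0.2767931769600813), np.float64(0.0), np.float64(2.5043650486722413e-10), 83, [[0.56, 0.16, 0.36, -1.21], [0.76, 0.13, 0.35, 1.93], [0.34, -0.38, 0.3, 1.13]], [0.71, 0.3, -0.88, 2.14, 0.32, 0.83, -0.0])
real	0m17.713s
user	1m6.166s
sys	0m0.132s
```

Unwinding by redundancy looks feasible: my fitted arm model suggests a detour via (0.33,-0.35,0.39) and (0.59,-0.29,0.40) with yaw changes. I'll compute the rows for it.

```bash
cat > plan.py <<'E'
from sim import *
import sys
from h import get_obs
def plan(x2,R2,n):
    o=get_obs();x=o["position"];R=Ro.from_quat(o["ee_rot"]);rv=(R.inv()*R2).as_rotvec()
    d=(np.array(x2)-x)/n*1000
    for i in range(n):
        Ri=R*Ro.from_rotvec(rv*i/n); print(np.r_[rv/n,].round(3).tolist(),Ri.inv().apply(d).round(0).tolist())
    print(o["joint_pos"].round(2))
if __name__=="__main__":
    v=[float(s) for s in sys.argv[1:]]; plan(v[:3],Rdown(v[3]),int(v[4]))
E
python3 plan.py .33 -.35 .39 2.73 12
```

```text
[0.005, 0.004, -0.066] [-27.0, -23.0, -11.0]
[0.005, 0.004, -0.066] [-25.0, -25.0, -11.0]
[0.005, 0.004, -0.066] [-23.0, -26.0, -11.0]
[0.005, 0.004, -0.066] [-22.0, -28.0, -11.0]
[0.005, 0.004, -0.066] [-20.0, -29.0, -11.0]
[0.005, 0.004, -0.066] [-18.0, -30.0, -11.0]
[0.005, 0.004, -0.066] [-16.0, -32.0, -11.0]
[0.005, 0.004, -0.066] [-13.0, -33.0, -11.0]
[0.005, 0.004, -0.066] [-11.0, -34.0, -11.0]
[0.005, 0.004, -0.066] [-9.0, -34.0, -11.0]
[0.005, 0.004, -0.066] [-6.0, -35.0, -10.0]
[0.005, 0.004, -0.066] [-4.0, -35.0, -10.0]
[ 1.68 -0.5  -1.47  1.81 -0.53  1.34  0.68]
```

```bash
python3 -m creep '[[0.005,0.004,-0.066,-27,-23,-11,120],[0.005,0.004,-0.066,-25,-25,-11,120],[0.005,0.004,-0.066,-23,-26,-11,120],[0.005,0.004,-0.066,-22,-28,-11,120],[0.005,0.004,-0.066,-20,-29,-11,120],[0.005,0.004,-0.066,-18,-30,-11,120],[0.005,0.004,-0.066,-16,-32,-11,120],[0,0,0,0,0,0,120]]'; python3 plan.py .33 -.35 .39 2.73 6
```

```text
clock: 13.35
position: [0.3898, -0.1903, 0.3379]
ee_rot: [0.367, 0.93, 0.008, 0.013]
ft_force: [0.4, 0.1, -0.4]
grip_width: 0.526
[0.004, 0.004, -0.057] [-11.0, -26.0, -9.0]
[0.004, 0.004, -0.057] [-10.0, -27.0, -9.0]
[0.004, 0.004, -0.057] [-8.0, -27.0, -9.0]
[0.004, 0.004, -0.057] [-6.0, -28.0, -9.0]
[0.004, 0.004, -0.057] [-5.0, -28.0, -9.0]
[0.004, 0.004, -0.057] [-3.0, -28.0, -9.0]
[ 1.62 -0.2  -1.07  1.76 -0.2   1.46  1.39]
```

Off the limits now. I'll search again from the actual joints for the best remaining detour.

```bash
export OMP_NUM_THREADS=1; python3 -c "
from h import *
np.save('pics/q.npy',get_obs()['joint_pos'])"; sed -i 's/n=r.integers(1,4)/n=r.integers(1,3)/; s/res.sort(key=.*/res=[x for x in res if x[0]>.2 and x[1]>.1];res.sort(key=lambda t:t[3])/' srch.py; python3 srch.py
```

```text
8
(np.float64(0.23560018153489937), np.float64(0.10807204711044305), np.float64(7.594779249942007e-10), 20, [[0.47, -0.14, 0.39, 2.73], [0.63, 0.07, 0.23, 1.93]], [0.88, 0.38, -1.08, 2.14, 0.45, 0.87, -0.1])
(np.float64(0.23299021658093033), np.float64(0.23299021658093033), np.float64(7.623964792813354e-10), 26, [[0.4, -0.41, 0.42, 2.73], [0.45, -0.36, 0.32, 1.93]], [0.88, 0.38, -1.08, 2.14, 0.45, 0.87, -0.1])
(np.float64(0.2548856502464367), np.float64(0.2548856502464367), np.float64(7.362203624516894e-10), 29, [[0.45, -0.49, 0.29, 1.93], [0.52, -0.19, 0.42, 1.13]], [0.87, 0.38, -1.07, 2.14, 0.44, 0.86, -0.1])
(np.float64(0.26267981583580613), np.float64(0.15591605924969199), np.float64(1.5531625985332198e-10), 29, [[0.43, -0.36, 0.36, 2.73], [0.69, -0.35, 0.39, 2.73]], [0.87, 0.37, -1.06, 2.14, 0.43, 0.86, -0.09])
(np.float64(0.28081023314471487), np.float64(0.28081023314471487), np.float64(6.437953503635185e-10), 33, [[0.33, -0.35, 0.39, 2.73], [0.59, -0.29, 0.4, 1.13]], [0.85, 0.36, -1.03, 2.14, 0.41, 0.85, -0.08])
(np.float64(0.2779685724372687), np.float64(0.2336189995471687), np.float64(6.904528615514494e-10), 34, [[0.48, -0.34, 0.27, 2.73], [0.58, 0.26, 0.4, 1.13]], [0.86, 0.37, -1.05, 2.14, 0.43, 0.86, -0.09])
(np.float64(0.21580544766858223), np.float64(0.20802069463207773), np.float64(7.801962409459406e-10), 37, [[0.32, -0.4, 0.24, 1.93], [0.62, -0.33, 0.43, 0.36]], [0.89, 0.39, -1.08, 2.14, 0.45, 0.87, -0.11])
(np.float64(0.27949466127686184), np.float64(0.11341470245567975), np.float64(4.908021211669222e-10), 42, [[0.58, -0.18, 0.3, 2.73], [0.45, 0.27, 0.25, 0.36]], [0.8, 0.34, -0.98, 2.14, 0.38, 0.84, -0.05])
```

```bash
python3 -m creep '[[0,0,-0.057,-11,-26,-9,120],[0.004,0.004,-0.057,-10,-27,-9,120],[0.004,0.004,-0.057,-8,-27,-9,120],[0.004,0.004,-0.057,-6,-28,-9,120],[0.004,0.004,-0.057,-5,-28,-9,120],[0.004,0.004,-0.057,-3,-28,-9,120]]'; python3 plan.py .59 -.29 .40 1.13 14
```

```text
clock: 13.95
position: [0.3321, -0.3467, 0.3898]
ee_rot: [0.201, 0.98, -0.0, 0.001]
ft_force: [-0.9, 0.1, 0.9]
grip_width: 0.528
[0.0, 0.0, 0.115] [-15.0, 11.0, -1.0]
[0.0, 0.0, 0.115] [-14.0, 13.0, -1.0]
[0.0, 0.0, 0.115] [-12.0, 14.0, -1.0]
[0.0, 0.0, 0.115] [-11.0, 16.0, -1.0]
[0.0, 0.0, 0.115] [-9.0, 17.0, -1.0]
[0.0, 0.0, 0.115] [-7.0, 18.0, -1.0]
[0.0, 0.0, 0.115] [-5.0, 18.0, -1.0]
[0.0, 0.0, 0.115] [-3.0, 19.0, -1.0]
[0.0, 0.0, 0.115] [-1.0, 19.0, -1.0]
[0.0, 0.0, 0.115] [2.0, 19.0, -1.0]
[0.0, 0.0, 0.115] [4.0, 18.0, -1.0]
[0.0, 0.0, 0.115] [6.0, 18.0, -1.0]
[0.0, 0.0, 0.115] [8.0, 17.0, -1.0]
[0.0, 0.0, 0.115] [10.0, 16.0, -1.0]
[ 1.67  0.02 -0.96  1.56  0.02  1.57  1.88]
```

```bash
python3 -m creep '[[0,0,0.115,-15,11,-1,120],[0,0,0.115,-14,13,-1,120],[0,0,0.115,-12,14,-1,120],[0,0,0.115,-11,16,-1,120],[0,0,0.115,-9,17,-1,120],[0,0,0.115,-7,18,-1,120],[0,0,0.115,-5,18,-1,120]]';python3 -m creep '[[0,0,0.115,-3,19,-1,120],[0,0,0.115,-1,19,-1,120],[0,0,0.115,2,19,-1,120],[0,0,0.115,4,18,-1,120],[0,0,0.115,6,18,-1,120],[0,0,0.115,8,17,-1,120],[0,0,0.115,10,16,-1,120]]'; python3 plan.py .43 -.002 .15 1.93 12; export OMP_NUM_THREADS=1;  python3 - <<'E'
from sim import *
from h import get_obs
q=get_obs()["joint_pos"];l=[]
for z in (.15,.03): q,_=go(q,np.array([.43,-.002,z]),Rdown(1.93),log=l);print(q.round(2))
l=np.array(l);print(np.minimum(l-LO,HI-l).min(0).round(2))
E
```

```text
clock: 14.65
position: [0.463, -0.3164, 0.3967]
ee_rot: [0.571, 0.821, 0.0, 0.001]
ft_force: [0.3, -1.1, 0.7]
grip_width: 0.531
clock: 15.35
position: [0.5922, -0.2876, 0.4039]
ee_rot: [0.847, 0.532, 0.0, 0.001]
ft_force: [0.0, -0.5, 0.3]
grip_width: 0.527
[0.0, 0.0, -0.067] [16.0, -23.0, 21.0]
[0.0, 0.0, -0.067] [17.0, -21.0, 21.0]
[0.0, 0.0, -0.067] [18.0, -20.0, 21.0]
[0.0, 0.0, -0.067] [20.0, -19.0, 21.0]
[0.0, 0.0, -0.067] [21.0, -18.0, 21.0]
[0.0, 0.0, -0.067] [22.0, -16.0, 21.0]
[0.0, 0.0, -0.067] [23.0, -15.0, 21.0]
[0.0, 0.0, -0.067] [24.0, -13.0, 21.0]
[0.0, 0.0, -0.067] [25.0, -11.0, 21.0]
[0.0, 0.0, -0.067] [26.0, -10.0, 21.0]
[0.0, 0.0, -0.067] [26.0, -8.0, 21.0]
[0.0, 0.0, -0.067] [27.0, -6.0, 21.0]
[ 0.88  0.49 -0.82  1.05  0.36  1.73 -0.27]
[ 1.03  0.09 -1.15  2.04  0.09  1.07  0.2 ]
[ 0.84  0.36 -1.02  2.14  0.41  0.85 -0.07]
[1.53 0.59 0.32 0.28 1.36 0.39 2.37]
```

The joints are comfortable now. Heading to the rail.

```bash
python3 -m creep '[[0,0,-0.067,16,-23,21,120],[0,0,-0.067,17,-21,21,120],[0,0,-0.067,18,-20,21,120],[0,0,-0.067,20,-19,21,120],[0,0,-0.067,21,-18,21,120],[0,0,-0.067,22,-16,21,120]]'; python3 -m creep '[[0,0,-0.067,23,-15,21,120],[0,0,-0.067,24,-13,21,120],[0,0,-0.067,25,-11,21,120],[0,0,-0.067,26,-10,21,120],[0,0,-0.067,26,-8,21,120],[0,0,-0.067,27,-6,21,120],[0,0,0,0,0,0,120]]'
python3 plan.py .4296 -.0015 .08 1.9286 3
python3 - <<'E'
from h import *
o=get_obs();p,d=camera("wrist");cv2.imwrite("pics/w8.png",p);c=cam("wrist",o)
for a,r,ct in blobs(p,(5,60,60),(18,200,255),None,200): print(r,ray(c,r[0],.024),[ray(c,q,.022).round(3)[:2].tolist() for q in cv2.boxPoints(r)])
E
```

```text
clock: 15.95
position: [0.5089, -0.1444, 0.2768]
ee_rot: [0.721, 0.693, -0.0, 0.001]
ft_force: [-0.0, 0.4, 0.5]
grip_width: 0.529
clock: 16.65
position: [0.4251, -0.0002, 0.1493]
ee_rot: [0.567, 0.824, -0.001, -0.0]
ft_force: [0.2, -0.9, -0.2]
grip_width: 0.531
[-0.001, 0.0, 0.002] [-1.0, 1.0, 23.0]
[-0.001, 0.0, 0.002] [-1.0, 1.0, 23.0]
[-0.001, 0.0, 0.002] [-1.0, 1.0, 23.0]
[ 1.04  0.08 -1.16  2.04  0.08  1.07  0.21]
((264.5, 190.0), (152.0, 17.0), 90.0) [0.42807631 0.00236176 0.024     ] [[0.397, 0.062], [0.411, 0.067], [0.464, -0.067], [0.448, -0.073]]
```

View pics/w8.png

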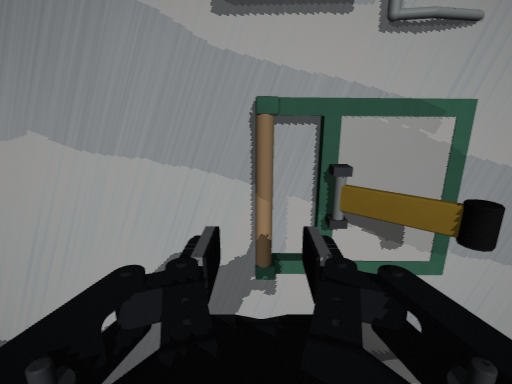

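The rail is at column 264, midway between the jaws and parallel to them. Descending.

```bash
python3 -m creep '[[0,0,0,-1,1,25,120],[0,0,0,-1,1,25,120],[0,0,0,-1,1,25,120],[0,0,0,0,0,20,120],[0,0,0,0,0,14,120],[0,0,0,0,0,10,120],[0,0,0,0,0,0,120]]' 20; python3 plan.py .4298 -.002 .03 1.9286 1
```

```text
clock: 17.4
position: [0.4325, -0.0058, 0.0323]
ee_rot: [0.57, 0.821, -0.0, 0.001]
ft_force: [-0.3, 0.8, 0.4]
grip_width: 0.531
[0.001, 0.001, -0.001] [5.0, -1.0, 2.0]
[ 0.85  0.36 -1.02  2.13  0.41  0.86 -0.06]
```

```bash
python3 -m creep '[[0,0,0,5,-1,2,120],[0,0,0,0,0,0,160],[0,0,0,0,0,0,180],[0,0,0,0,0,0,200],[0,0,0,0,0,0,230],[0,0,0,0,0,0,230],[0,0,0,0,0,0,230]]' 20;python3 -m creep '[[0,0,0,0,0,0,230],[0,0,0,0,0,0,230]]'
```

```text
clock: 18.1
position: [0.4299, -0.002, 0.0314]
ee_rot: [0.57, 0.821, -0.0, 0.002]
ft_force: [-4.2, -0.9, 6.1]
grip_width: 0.177
clock: 18.3
position: [0.4299, -0.0019, 0.0314]
ee_rot: [0.57, 0.821, -0.0, 0.002]
ft_force: [-4.2, -0.8, 6.5]
grip_width: 0.182
```

Gripped (15.4 mm opening on the 16 mm rail). Now I'll raise the board along the arc about its bottom edge, with a gentle grip so the rail turns in the fingers.

```bash
python3 -m creep '[[0,0,0,0,1.5,-8,230],[0,0,0,0,1.5,-8,230],[0,0,0,0,1.6,-8,230],[0,0,0,0,1.6,-7.5,230],[0,0,0,0,2.9,-7.5,230],[0,0,0,0,2.9,-7.5,230],[0,0,0,0,2.9,-7.5,230],[0,0,0,0,2.9,-7,230]]' 10
python3 - <<'E'
from h import *
p,d=camera("scene");cv2.imwrite("pics/s9.png",p[60:300,110:430].repeat(2,0).repeat(2,1))
E
```

```text
clock: 19.1
position: [0.447, 0.0049, 0.0929]
ee_rot: [0.57, 0.821, 0.0, 0.002]
ft_force: [-0.7, 1.1, -4.6]
grip_width: 0.18
```

View pics/s9.png

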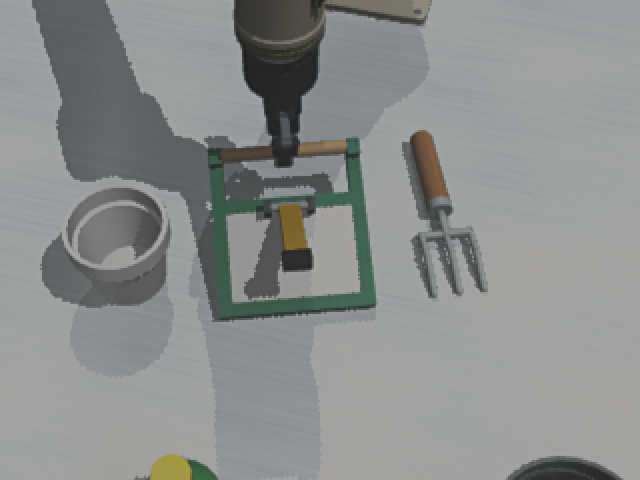

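```bash
python3 -m creep '[[0,0,0,0,4.1,-6.8,230],[0,0,0,0,4.1,-6.8,230],[0,0,0,0,4.2,-6.8,230],[0,0,0,0,4.2,-6.8,230],[0,0,0,0,5.2,-6,230],[0,0,0,0,5.2,-6,230],[0,0,0,0,5.3,-6,230],[0,0,0,0,5.3,-6,230]]' 10
python3 - <<'E'
from h import *
p,d=camera("scene");cv2.imwrite("pics/s10.png",p[60:300,110:430].repeat(2,0).repeat(2,1));np.save("pics/s10.npy",d)
c=cam("scene")
for a,r,ct in blobs(p,(55,80,30),(90,255,255),(200,100,330,260),20):
    pts=ct[:,0,:]; 
    for q in pts[np.argsort(-pts[:,1])[:200:12]]: 
        if d[q[1],q[0]]>0: print(q,dep(c,q,d[q[1],q[0]]).round(3))
E
```

```text
clock: 19.95
position: [0.4822, 0.0182, 0.1439]
ee_rot: [0.57, 0.821, 0.0, 0.002]
ft_force: [-1.1, -0.7, -2.6]
grip_width: 0.173
[221 221] [ 0.641 -0.01   0.016]
[231 220] [0.633 0.01  0.016]
[250 218] [0.618 0.048 0.016]
[277 217] [0.6   0.103 0.014]
[281 216] [0.596 0.111 0.015]
[220 216] [ 0.634 -0.014  0.023]
[290 215] [0.588 0.129 0.015]
[250 214] [0.611 0.046 0.021]
[270 213] [0.598 0.087 0.021]
[297 213] [0.582 0.142 0.018]
[280 212] [0.589 0.107 0.019]
[220 211] [ 0.624 -0.017  0.027]
[224 208] [ 0.616 -0.01   0.03 ]
[296 205] [0.567 0.137 0.026]
[296 202] [0.563 0.135 0.032]
[219 199] [ 0.606 -0.024  0.045]
[292 196] [0.555 0.124 0.039]
[214 142] [ 0.522 -0.054  0.127]
[213 138] [ 0.517 -0.057  0.133]
[291 136] [0.465 0.097 0.126]
[288 131] [0.461 0.089 0.134]
```

View pics/s10.png

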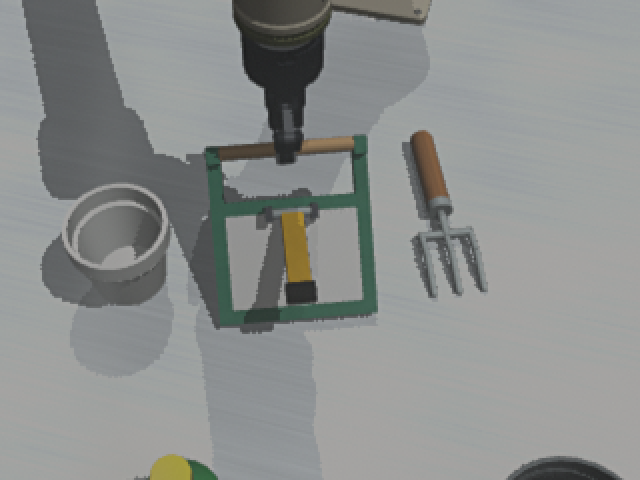

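```bash
python3 -m creep '[[0,0,0,0,6.2,-5,230],[0,0,0,0,6.2,-5,230],[0,0,0,0,6.3,-5,230],[0,0,0,0,6.3,-5,230],[0,0,0,0,7,-3.8,230],[0,0,0,0,7,-3.8,230],[0,0,0,0,7,-3.8,230],[0,0,0,0,7,-3.8,230]]' 10
cat > look.py <<'E'
from h import *
import sys
o=get_obs();print(o["position"].round(4),o["ft_force"].round(1),o["joint_pos"].round(2))
p,d=camera("scene");n=sys.argv[1];cv2.imwrite(f"pics/{n}.png",p[60:300,110:430].repeat(2,0).repeat(2,1));cv2.imwrite(f"pics/{n}f.png",p);np.save(f"pics/{n}.npy",d)
c=cam("scene")
cs=[ct for a,r,ct in blobs(p,(50,60,25),(90,255,255),(190,80,330,270),20)]
pts=np.vstack(cs)[:,0,:]
pts=pts[np.argsort(-pts[:,1])]
for q in pts[:140:14]: 
    if d[q[1],q[0]]>0: print(q,dep(c,q,d[q[1],q[0]]).round(3))
E
python3 look.py s11
```

```text
clock: 20.8
position: [0.5319, 0.0368, 0.1792]
ee_rot: [0.57, 0.821, 0.0, 0.002]
ft_force: [-3.4, -0.9, 2.8]
grip_width: 0.174
[0.5319 0.0368 0.1792] [-3.4 -0.9  2.8] [ 0.75  0.37 -1.07  1.76  0.35  1.21 -0.06]
[229 227] [0.649 0.01  0.013]
[235 226] [0.642 0.021 0.011]
[249 223] [0.629 0.049 0.015]
[270 222] [0.614 0.091 0.012]
[281 222] [0.607 0.114 0.01 ]
[291 221] [0.6   0.134 0.011]
[220 220] [ 0.644 -0.011  0.025]
[280 218] [0.604 0.11  0.02 ]
[282 217] [0.601 0.114 0.021]
[293 216] [0.593 0.136 0.021]
```

View pics/s11.png

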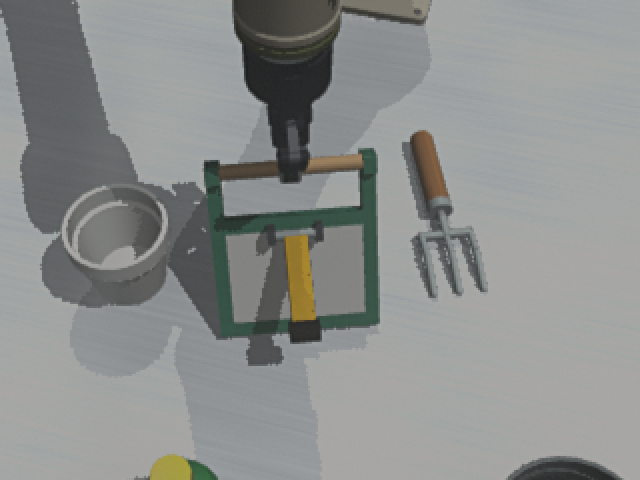

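```bash
python3 -m creep '[[0,0,0,0,7.5,-2.6,230],[0,0,0,0,7.5,-2.6,230],[0,0,0,0,7.6,-2.6,230],[0,0,0,0,7.6,-2.6,230],[0,0,0,0,7.8,-1.2,230],[0,0,0,0,7.9,-1.2,230],[0,0,0,0,7.9,-1.2,230],[0,0,0,0,7.9,-1,230]]' 10
python3 look.py s12
```

```text
clock: 21.65
position: [0.5914, 0.059, 0.1967]
ee_rot: [0.57, 0.821, 0.002, 0.004]
ft_force: [-2.9, -2.1, 18.9]
grip_width: 0.177
[0.5914 0.059  0.1967] [-2.9 -2.1 18.9] [ 0.6   0.49 -1.02  1.59  0.43  1.3  -0.12]
[225 229] [0.652 0.002 0.006]
[234 228] [0.646 0.02  0.009]
[228 226] [0.647 0.007 0.013]
[233 225] [0.643 0.017 0.016]
[277 224] [0.614 0.106 0.01 ]
[287 223] [0.606 0.126 0.01 ]
[275 222] [0.613 0.102 0.015]
[283 221] [0.608 0.118 0.017]
[298 220] [0.597 0.148 0.018]
[220 217] [ 0.648 -0.008  0.046]
```

View pics/s12.png

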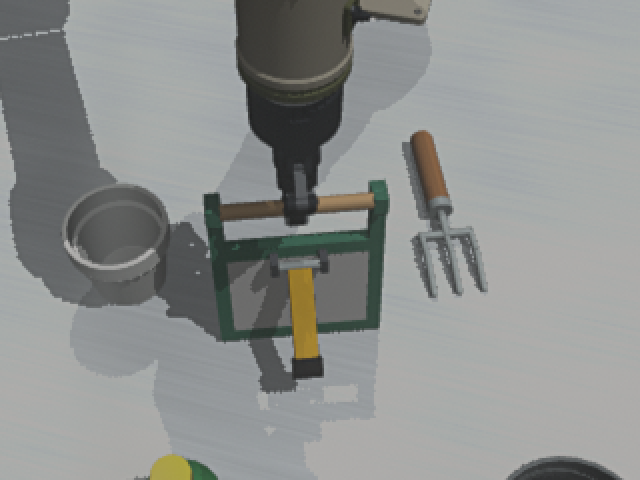

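Pressing about 19 N, so I'll ease it up slightly while going over the vertical.

```bash
python3 -m creep '[[0,0,0,0,4,-2,230],[0,0,0,0,8,-1,230],[0,0,0,0,8,-0.5,230],[0,0,0,0,8,0,230],[0,0,0,0,0,0,230]]' 10
python3 look.py s13
```

```text
clock: 22.2
position: [0.6164, 0.0684, 0.1973]
ee_rot: [0.57, 0.821, 0.001, 0.002]
ft_force: [0.7, -2.6, 4.1]
grip_width: 0.174
[0.6164 0.0684 0.1973] [ 0.7 -2.6  4.1] [ 0.54  0.55 -0.99  1.52  0.47  1.33 -0.14]
[221 229] [ 0.656 -0.006  0.008]
[221 227] [ 0.656 -0.005  0.02 ]
[270 225] [0.618 0.092 0.006]
[225 224] [0.652 0.003 0.028]
[288 223] [0.607 0.129 0.012]
[296 222] [0.6   0.145 0.012]
[283 222] [0.61  0.118 0.016]
[220 220] [ 0.654 -0.006  0.045]
[222 217] [ 0.65  -0.002  0.052]
[299 213] [0.596 0.148 0.045]
```

View pics/s13.png

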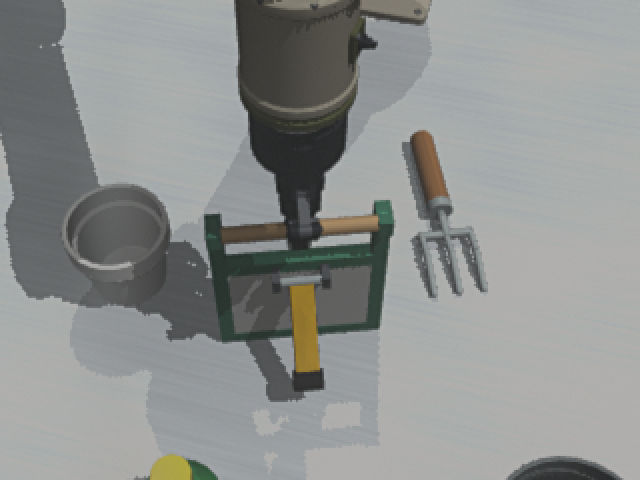

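```bash
python3 -m creep '[[0,0,0,0,8,0,230],[0,0,0,0,8,0.5,230],[0,0,0,0,8,0.7,230],[0,0,0,0,8,0.9,230],[0,0,0,0,7,0.9,230],[0,0,0,0,7,1,230],[0,0,0,0,0,0,230]]' 10
python3 look.py s14
```

```text
clock: 22.95
position: [0.6592, 0.0845, 0.1934]
ee_rot: [0.57, 0.821, 0.0, 0.002]
ft_force: [-1.0, -1.0, 1.7]
grip_width: 0.175
[0.6592 0.0845 0.1934] [-1.  -1.   1.7] [ 0.44  0.64 -0.95  1.39  0.52  1.37 -0.16]
[225 208] [0.67  0.017 0.13 ]
[226 207] [0.667 0.017 0.129]
[250 206] [0.653 0.06  0.128]
[227 205] [0.663 0.018 0.131]
[255 204] [0.647 0.068 0.129]
[253 203] [0.646 0.064 0.131]
[296 203] [0.624 0.142 0.128]
[294 202] [0.623 0.137 0.128]
[220 201] [0.689 0.018 0.186]
[295 200] [0.619 0.138 0.129]
```

View pics/s14.png

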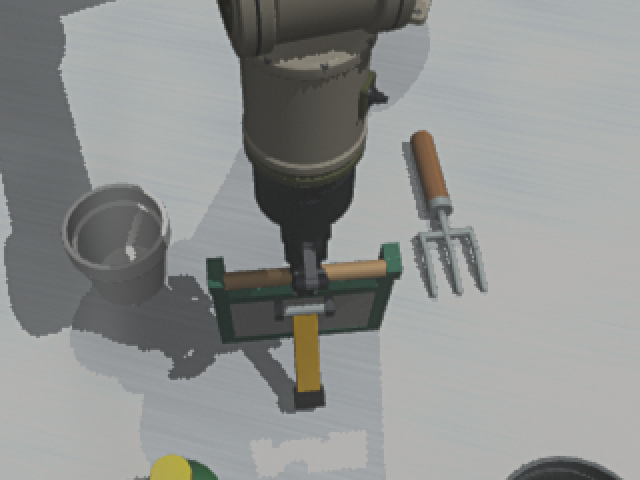

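```bash
python3 -m creep '[[0,0,0,0,6,1.4,230],[0,0,0,0,6,1.6,230],[0,0,0,0,6,1.8,230],[0,0,0,0,5,1.8,230],[0,0,0,0,0,0,230]]' 10
python3 look.py s15
```

```text
clock: 23.5
position: [0.6805, 0.0924, 0.1867]
ee_rot: [0.57, 0.821, 0.0, 0.002]
ft_force: [-0.3, -0.5, 0.0]
grip_width: 0.172
[0.6805 0.0924 0.1867] [-0.3 -0.5  0. ] [ 0.39  0.68 -0.93  1.33  0.54  1.39 -0.16]
[216 217] [0.717 0.019 0.179]
[220 213] [0.708 0.023 0.178]
[311 209] [0.66  0.172 0.178]
[312 205] [0.653 0.172 0.18 ]
[311 203] [0.65  0.17  0.182]
[303 197] [0.645 0.154 0.187]
```

View pics/s15.png

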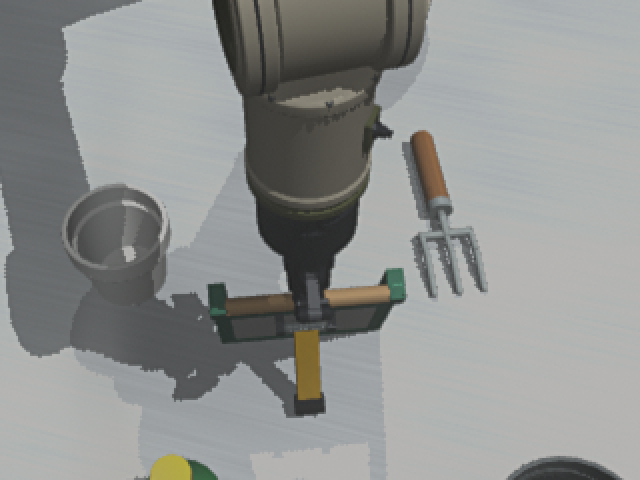

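```bash
cat > foot.py <<'E'
from h import *
p,d=camera("scene");c=cam("scene")
for a,r,ct in blobs(p,(0,0,0),(180,255,50),(250,235,285,280),20):
    m=np.zeros(d.shape,np.uint8);cv2.drawContours(m,[ct],-1,255,-1);m=cv2.erode(m,np.ones((3,3)))
    P=np.array([dep(c,(u,v),d[v,u]) for v,u in zip(*np.nonzero(m)) if d[v,u]>0])
    print(a,r[0],"mean",P.mean(0).round(3),"zmin/max",P[:,2].min().round(3),P[:,2].max().round(3))
E
python3 foot.py
python3 -m creep '[[0,0,0,0,4,1.6,230],[0,0,0,0,3,1.3,230],[0,0,0,0,0,0,230]]' 10; sed -i 's/255,50),/255,75),/' foot.py; python3 foot.py; python3 look.py s16|head -1
python3 - <<'E'
from h import *
p=cv2.imread("pics/s16f.png");cv2.imwrite("pics/s16z.png",cv2.resize(p[190:280,200:330],None,fx=5,fy=5,interpolation=cv2.INTER_NEAREST))
E
```

```text
clock: 23.9
position: [0.6869, 0.0948, 0.1841]
ee_rot: [0.57, 0.821, 0.0, 0.002]
ft_force: [0.9, 1.0, 2.6]
grip_width: 0.175
88.0 (264.0, 263.0) mean [0.713 0.103 0.02 ] zmin/max 0.015 0.024
[0.6867 0.0946 0.1842] [ 0.8 -0.1  0.7] [ 0.38  0.7  -0.92  1.31  0.55  1.39 -0.17]
```

View pics/s16z.png

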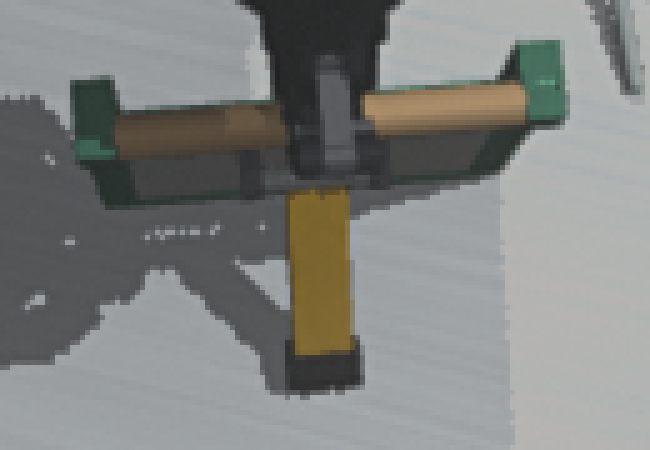

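The foot top is at about z 0.024 (0.022 when resting) and the rail at about 0.173 (0.170 standing), so a last few millimetres remain.

```bash
python3 -m creep '[[0,0,0,0,2,0.8,230],[0,0,0,0,2,0.8,230],[0,0,0,0,0,0,230]]' 10; python3 foot.py;  python3 -m creep '[[0,0,0,0,2,0.8,230],[0,0,0,0,0,0,230]]' 10; python3 foot.py
```

```text
clock: 24.3
position: [0.6903, 0.096, 0.1834]
ee_rot: [0.57, 0.821, 0.0, 0.002]
ft_force: [-3.3, -1.5, 7.4]
grip_width: 0.177
86.5 (264.0, 263.0) mean [0.713 0.104 0.019] zmin/max 0.014 0.023
clock: 24.55
position: [0.6926, 0.0969, 0.1833]
ee_rot: [0.57, 0.821, 0.001, 0.002]
ft_force: [-3.7, -1.0, 11.0]
grip_width: 0.177
86.5 (264.0, 263.0) mean [0.714 0.104 0.019] zmin/max 0.014 0.022
```

The foot is on the table: it has stopped moving while the force rises to 11 N. I'll relieve the push, then open slowly.

```bash
python3 -m creep '[[0,0,0,0,-1.5,-0.8,230],[0,0,0,0,-0.5,-0.5,230],[0,0,0,0,0,0,230]]' 10; python3 -m creep '[[0,0,0,0,0,0,205],[0,0,0,0,0,0,200],[0,0,0,0,0,0,190],[0,0,0,0,0,0,175],[0,0,0,0,0,0,160],[0,0,0,0,0,0,140],[0,0,0,0,0,0,130],[0,0,0,0,0,0,130]]'; python3 look.py s17; python3 foot.py
```

```text
clock: 24.9
position: [0.6902, 0.0958, 0.1832]
ee_rot: [0.57, 0.821, 0.0, 0.002]
ft_force: [-2.0, -1.0, 4.2]
grip_width: 0.174
clock: 25.7
position: [0.6903, 0.096, 0.183]
ee_rot: [0.57, 0.821, 0.0, 0.002]
ft_force: [-1.4, 0.4, -0.1]
grip_width: 0.491
[0.6903 0.096  0.183 ] [-1.4  0.4 -0.1] [ 0.37  0.71 -0.92  1.3   0.55  1.39 -0.17]
[217 222] [0.724 0.023 0.175]
[221 218] [0.717 0.028 0.179]
[306 214] [0.671 0.166 0.176]
[215 210] [0.707 0.014 0.183]
[219 207] [0.701 0.019 0.185]
[304 202] [0.653 0.158 0.184]
89.5 (264.0, 263.0) mean [0.713 0.103 0.019] zmin/max 0.015 0.023
```

View pics/s17.png

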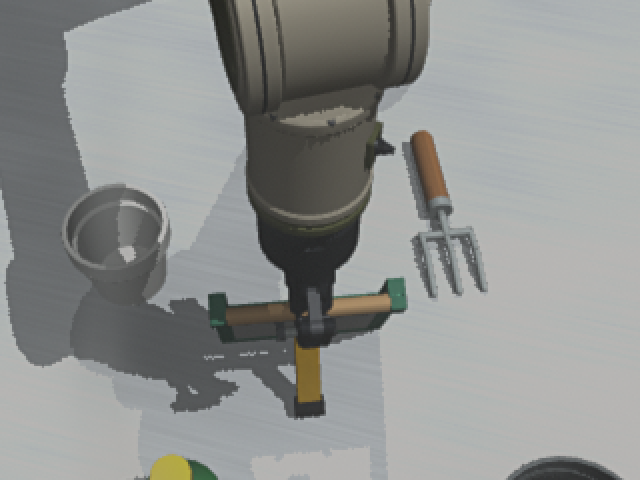

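Released and standing, with zero residual force. Retreating straight up.

```bash
python3 -m creep '[[0,0,0,0,0,-6,130],[0,0,0,0,0,-12,130],[0,0,0,0,0,-20,130],[0,0,0,0,0,-30,130],[0,0,0,0,0,-30,130],[0,0,0,0,-30,-20,130],[0,0,0,0,-40,-10,130],[0,0,0,0,-40,0,130]]';python3 -m creep '[[0,0,0,0,-40,0,130],[0,0,0,0,-30,0,130],[0,0,0,0,0,0,130],[0,0,0,0,0,0,130]]'; python3 look.py s18; python3 foot.py
python3 - <<'E'
from h import *
p,d=camera("top");cv2.imwrite("pics/t18.png",p);c=cam("scene")
ps=cv2.imread("pics/s18f.png");ds=np.load("pics/s18.npy")
for a,r,ct in blobs(ps,(5,60,60),(18,200,255),(205,150,320,240),30): print("rail",r[0],r[1],dep(c,r[0],ds[int(r[0][1]),int(r[0][0])]).round(3))
E
```

```text
clock: 26.6
position: [0.5862, 0.0585, 0.3132]
ee_rot: [0.57, 0.822, 0.001, 0.003]
ft_force: [0.2, -0.6, 1.7]
grip_width: 0.493
clock: 27.0
position: [0.5214, 0.0328, 0.3119]
ee_rot: [0.571, 0.821, -0.0, 0.003]
ft_force: [0.7, 0.2, 0.1]
grip_width: 0.49
[0.5214 0.0328 0.3119] [0.7 0.2 0.1] [ 0.83  0.22 -1.12  1.6   0.2   1.44  0.06]
[216 222] [0.724 0.021 0.174]
[221 217] [0.715 0.027 0.179]
[215 213] [0.712 0.016 0.182]
[306 210] [0.665 0.164 0.179]
[305 207] [0.66  0.161 0.18 ]
[311 202] [0.649 0.169 0.182]
93.0 (264.0, 261.0) mean [0.713 0.103 0.019] zmin/max 0.015 0.023
rail (263.54766845703125, 214.5399169921875) (8.613593101501465, 81.56546020507812) [0.691 0.096 0.177]
```

View pics/s18f.png

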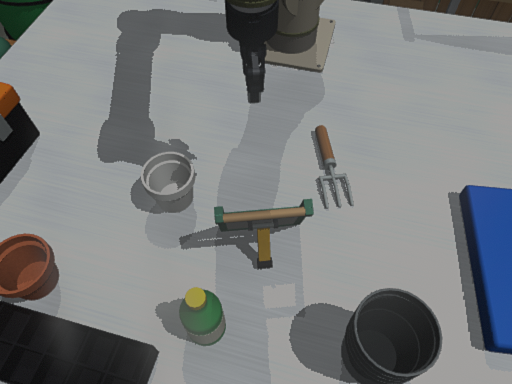

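View pics/t18.png

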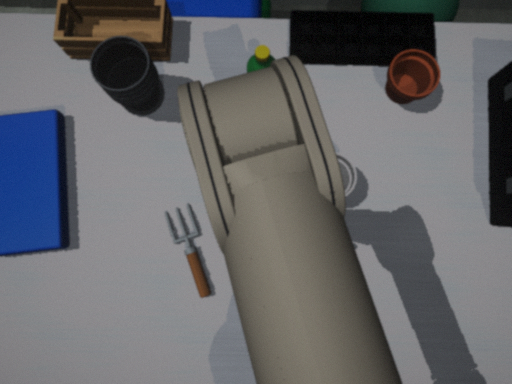

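The board stands free: rail at (263,214) with its top surface at z 0.177 (0.178 expected), foot at (264,261), pot at (168,180) and fork at (333,170). I'll check that the bystanders haven't moved, then hand in.

Run:
```python
from h import *
a=cv2.imread("pics/scene0.png");b=cv2.imread("pics/s18f.png")
for n,(x0,y0,x1,y1) in dict(fork=(312,120,358,212),pot=(140,150,198,200)).items():
    A,B=[cv2.cvtColor(i[y0:y1,x0:x1],cv2.COLOR_BGR2GRAY).astype(np.float32) for i in (a,b)]
    print(n,cv2.phaseCorrelate(A,B,cv2.createHanningWindow(A.shape[::-1],cv2.CV_32F)))
hand_in()
```

```text
fork ((0.005281001341685965, 0.012357603912228399), 1.0025413482346468)
pot ((-0.040621777934919834, -0.012859924672483203), 0.9098376455307007)
the job is handed in; nothing more can be done
```

I opened the kickstand to its stop, raised the board by its rail and stood it leaning back on the kickstand. I then let go and handed in after about 27 s of the 64 s allowed.

**Kickstand:** The foot's measured position put the angle at about 0.72 rad against the 0.70 stop, which is within measurement error. Opening it past the stop briefly lifted the board a few millimetres off the table. I lowered it back before releasing.

**Arm detour:** On the way to the rail the arm ran into its joint limits and drifted off target, touching nothing. I took a detour to free it, and the final rail grasp was centred.

**Standing the board up:**
- The board's bottom edge stayed on the table the whole way, sliding forward roughly 10 mm.
- The highest measured wrist force was about 19 N, pressing down near vertical, against the 120 N limit.

**Last checks:**
- **Rail:** its top surface measured 0.177 m against 0.178 m expected.
- **Foot:** its top measured about 0.023 m against 0.022 m expected, so it rests on the table.
- **Gripper:** clear of the board, with almost no force on the wrist.
- **Fork and pot:** image shift under 0.05 px, so neither was moved.
- **Top camera:** the arm hid the board in the final top picture, so the standing check rests on the scene camera alone.

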